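# Open a stuck vacuum blotting manifold with a wedge and set its cover in the tray

## Robot

A 6-joint arm with a two-finger parallel gripper is mounted at the origin on the work surface. World frame = base frame: x ahead of the robot, y to its left, z up, the work surface at z = 0. Lengths are in m, angles in rad, forces in N, time in s.
With the tool pointing down it reaches from about 0.35 to 0.775 m from the base axis. Payload 5.5 kg.
Tool frame: the origin (TCP) lies on the centre line of the jaws, within the pads' length; the fingertips stand 11 mm ahead of it and the grasp point (between the pads) lies 8 mm behind it; z points along the fingers, y is the line along which they close (so a half turn about z gives the same grasp; the last joint's range is limited). The gripper opens to 85 mm and grips with 20 to 120 N. Pads are 22 mm wide; open, the fingers measure 114 mm over their backs; the gripper's body (76 mm by 85 mm) begins 54 mm behind the grasp point. The pads swing forward as they close: fully open they stand 13 mm farther back than shut.
Start: joints at [1.147, 0.313, 0.046, 1.304, 0, 1.431], TCP at [0.161, 0.552, 0.242] pointing down, gripper open.
Joint ranges: [-2.76, 2.76], [-0.86, 1.69], [-1.03, 1.26], [-2.2, 2.34], [-1.47, 1.5], [-3.14, 3.14]. Speed limits (rad/s): [2.57, 2.57, 3.14, 3.14, 3.14, 3.14].

## Interface

Orientations are given as a unit quaternion [w, x, y, z].
In Python, from workcell import get_state, eyes, env gives the robot as it stands.
- The arm moves only by the shell command python3 -m inch 'ROWS' [OPENING] [FORCE]. ROWS is JSON, one flat list of numbers, 4 for each row, row after row: the shift along the tool's x, y, z in cm, then the turn about the tool's z in rad. A call has exactly 5 rows; each row shifts and turns the commanded pose from where the row before left it, along the tool's axes as they then stand; what a row does not reach is not made up. A row lasts 1/12 s, in which the tool goes at most 41.7 mm and 7.16 degrees, less where a joint would pass 70% of its speed; a pose out of reach is approached as far as the arm can. A call is refused whole if a number of a shift passes 4.17 or a number of a turn 0.125, either way. A call with a gripper value outside its range is refused whole. OPENING is the opening, from -1 (shut) to 1 (fully open), set as the call begins (- or left out, the last holds). The fingers move at their own pace and stop on an object; FORCE is the grip in N (left out, the last holds). Time passes only in rows, so rows that do not move let the fingers close, or fill a call up. It gives the time, the measured TCP pose, the force, the opening and the grip force at its end, in the units of the state.
- get_state(): the state, without advancing time (a new reading comes with each control period).
- eyes.read_camera(name): name is "side" or "top"; returns the picture (384x512x3 uint8, red, green, blue); there is no depth.
- eyes.camera_info(name): a dict with "fovy" (degrees; the focal length in pixels is half the picture's height over the tangent of half this angle, whatever the lens; pixels are square), "cx", "cy" (the principal point, pixels), "D" ([k1, k2, p1, p2, k3] as OpenCV has them; the pictures are not rectified), "xyz" and "orientation" of the camera in the world. Camera axes: x right, y down, z forward; pixel columns grow to the right and rows downward; lengths in m; the calibration is good to about 2 mm. A picture is of the moment at which its call begins. camera_info takes no time and is no camera call.
- env.hand_in(): hands the job in; it is judged then, once.
The state is a dict: "clock": time; "joint_pos": joint angles; "qvel": joint speeds; "tau": joint torques, N m; "tcp_pos": TCP position; "orientation": TCP orientation; "wrist_force": force on the tool from outside, world axes, zero at the start; "ft_torque": the same for the moment, N m; "finger_gap": finger opening in m; "grip_force": force on a finger pad.
Only numpy, scipy, OpenCV 4.12 (cv2) and the standard library are available. Lean on these libraries where they do the work, as an engineer would, in place of code of your own. Each camera call takes 0.05 s, during which the arm holds its last target. There are 200 camera calls.

## Task

Open the vacuum blotting manifold: fetch the orange opener out from under the shelf and work its blade into the slots at the two ends of the blue cover, alternately and a little at a time, so that the cover comes up evenly (never more than 3.5 degrees out of level) until both ends are free; do not pull at the cover with the fingers before that. Then lay the opener flat on the bench, lift the cover off and set it right way up and flat in the steel tray, leaving everything else where it stands.

Things in the scene. Friction and masses are not known exactly. Their poses are not given: they have to be found in the camera images.
- manifold: Vacuum blotting manifold: grey lower half, 60 x 240 mm (x, y), on an aluminium plate 120 x 270 x 8 mm, bolted down, never moves. Origin: centre of the plate's underside; y along its length. Its flat top face, the seam plane, is 36 mm up. A spigot (38 x 106, 10 mm high) with an O-ring stands up into the cover. At each end the last 20 mm of the top face is a bare ledge beyond the cover.
- cover: Blue upper half, 60 x 200 mm (x, y), 0.3 kg. Origin: centre of underside, z up; seated it is 36 mm above manifold's, axes agreeing. Middle 122 mm of y: 26 mm high, plain sides 60 mm apart to grip. Beyond it each end is an ear 39 mm long, 14 thick, its underside 4 mm above the seam plane: the pry slot, 4 mm high, 39 deep. An O-ring grips it: see the ends.
- cover_end_a (a point): Middle of the lower edge at the end of the +y ear, 40 mm above manifold's origin when seated. Raising an end takes 6 to 12 N and turns the cover about the far O-ring corner (50 mm beyond the middle; the far end dips 1 to 2 mm); the ring holds it where raised. At 3.5 degrees out of level on the spigot it cracks: about 9 mm up at one end from level.
- cover_end_b (a point): The same at the -y ear. An end is free once the wall at its own O-ring corner (50 mm from the middle) is up about 6 mm; it then stays up. A safe way: one end 5 mm up, the other until free (8 to 9 mm), then the first again.
- seam_a (a point): Point on the seam plane (top face of the lower half) straight below cover_end_a as seated: mouth of the +y pry slot. Does not move. The bare ledge runs from here 20 mm further out along +y of manifold.
- seam_b (a point): The same at the -y pry slot; its ledge runs out along -y.
- opener: Orange nylon wedge with handle, 155 mm long, 0.09 kg, one flat sole. Origin: underside, middle of the handle; x to the tip. Handle 105 x 24 x 18 mm. Blade x = 52.5 to 102.5 mm, 30 wide; top slopes evenly from 17 mm thick to 2 mm at the tip. At first flat on the bench, handle under the riser, only the last 46 to 54 mm of the blade sticking out in front.
- opener_tip (a point): Middle of the tip edge, on the sole. With the sole flat on the seam plane and the tip d mm inside a slot's mouth, the ear's edge is raised by about 0.3 d - 2 mm (d = 23: 5 mm; 35: 8.5 mm; never over 38). Pushing takes 8 to 20 N, under which arm and grip may give some mm: watch the end rise.
- riser: Low white bench shelf, fixed. Origin: on the bench under the middle of its front edge, the one nearest the robot; x points back under it. Plate 160 deep (x), 200 wide (y), underside 50 mm and top 56 mm above the bench; side panels at the y ends, open in front. Two bottles stand on its rear half (fixed, up to 195 mm above the bench).
- tray: Flat steel tray, fixed, outside 170 x 260 mm, rim 12 mm high. Origin: on the bench, 100 mm beyond its middle along +x; its y axis runs along its length.
- tray_middle (a point): Middle of the tray's floor, 3 mm above the bench; the floor measures 164 x 254 mm and its long way is y of tray.
- rack: Purple tube rack, 125 x 85 mm, 35 mm high. A bystander: leave it where it stands. Origin: centre of its underside.
- beaker: Open glass beaker, 68 mm across, 95 mm high. A bystander: leave it where it stands. Origin: centre of its underside.
- tipbox: Teal tip box with clear lid, 75 x 110 mm, 81 mm high. A bystander: leave it where it stands. Origin: centre of its underside.
- pipette: Micropipette lying on the bench, 280 mm long, 31 mm high. A bystander: leave it where it stands. Origin: centre of its underside.
- dish: Clear dish 86 mm across, 14 mm high, holding the four clamp screws already taken out. A bystander: leave it where it stands. Origin: centre of its underside.
Things that resemble listed ones, but are neither listed nor needed, are in the scene too. Of the things that look like the cover, the smaller one is meant.

How it is judged:
By the outcome, as a careful person would: the job done as asked, in the order asked, and still so for the second after the job is handed in, with the robot touching nothing.
It also fails if it takes over 72 s, if anything falls off the work surface, if the arm or the gripper's body presses on something with over 40 N, if the wrist force passes 120 N, or if a joint passes its speed limit or range.

## Working session

There is one attempt and no reset: what is moved stays moved. The work goes in short steps, Python scripts to look and compute and a shell command to move; the robot and the scene stay as the last step left them, time stands still between calls to the robot, and variables do not carry over. Pictures are saved under pics/ and viewed, at most 12 in all, crops included, and the job is handed in when it is done.

```bash
ls; mkdir -p pics; cat > h.py <<'E'
import numpy as np, cv2
from scipy.spatial.transform import Rotation as R
from workcell import get_state, eyes, env
def q2R(q): return R.from_quat([q[1],q[2],q[3],q[0]]).as_matrix()
def cam(n):
    i=eyes.camera_info(n); f=192/np.tan(np.radians(i["fovy"])/2)
    return np.array([[f,0,i["cx"]],[0,f,i["cy"]],[0,0,1]]),np.array(i["D"],float),np.array(i["xyz"]),q2R(i["orientation"])
def ray(n,p):
    K,D,c,M=cam(n); u=cv2.undistortPoints(np.array(p,float).reshape(-1,1,2),K,D)[:,0]
    return c,np.c_[u,np.ones(len(u))]@M.T
def onz(n,p,z):
    c,d=ray(n,p); return c+d*((z-c[2])/d[:,2])[:,None]
def proj(n,P):
    K,D,c,M=cam(n); P=np.atleast_2d(P).astype(float)
    return cv2.projectPoints(P,R.from_matrix(M.T).as_rotvec(),-M.T@c,K,D)[0][:,0]
def snap(n,name=None):
    im=eyes.read_camera(n)[...,::-1].copy()
    if name: cv2.imwrite(f"pics/{name}.png",im)
    return im
E
python3 - <<'E'
from h import *
a=snap("top","top0");b=snap("side","side0")
for n in("top","side"):
    print(eyes.camera_info(n))
s=get_state();print(s)
E
```

```text
pics
{'fovy': 50.484720575428426, 'cx': 258.9257621569376, 'cy': 187.93770222566184, 'D': array([-0.13115689,  0.        ,  0.        ,  0.        ,  0.        ]), 'xyz': array([0.39457024, 0.01365377, 1.42393439]), 'orientation': array([ 0.00995646, -0.69730191,  0.71619071, -0.02723577])}
{'fovy': 46.90672471800825, 'cx': 250.70949513372796, 'cy': 189.4503680896298, 'D': array([-0.03359352,  0.        ,  0.        ,  0.        ,  0.        ]), 'xyz': array([ 0.01992456, -0.82345544,  1.05854089]), 'orientation': array([-0.36248386,  0.90035886, -0.22388187,  0.08852283])}
{'clock': 0.1, 'joint_pos': array([ 1.14739010e+00,  3.13938177e-01,  4.51044666e-02,  1.30358622e+00,
       -8.96198976e-07,  1.43120061e+00]), 'qvel': array([-0.00075951,  0.00046877,  0.00213432,  0.00090659, -0.00037509,
        0.00077272]), 'tau': array([ 3.78752447e-03, -4.81725562e+01,  2.99243832e+01,  1.26800654e-02,
       -3.21229788e-05,  7.57410476e-06]), 'tcp_pos': array([0.1608396 , 0.55160346, 0.24149555]), 'orientation': array([-2.25086574e-04,  1.41429430e-01,  9.89948007e-01, -7.79974222e-04]), 'wrist_force': array([-0.15892931, -1.07354913, -0.15207864]), 'ft_torque': array([ 0.00483319, -0.04319521, -0.04431046]), 'grip_force': 0.0, 'finger_gap': 0.08506704492423722}
```

View pics/top0.png

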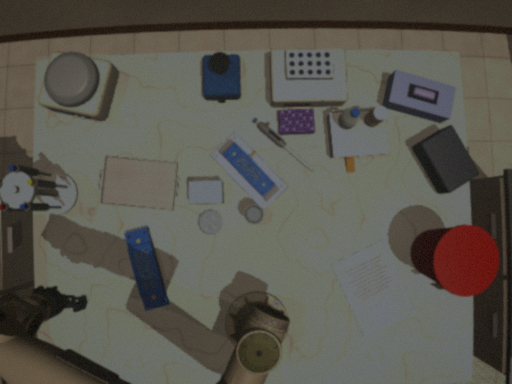

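View pics/side0.png

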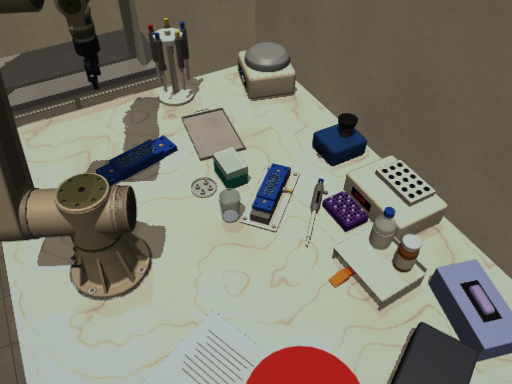

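The top view shows the opener's orange tip at (350,163), under the white riser (357,135). The manifold with the small blue cover is at (250,170), and the tray is at (140,182). The side view shows the cover at (271,183), the opener tip at (341,275) and the tray at (212,132).

Things that could be taken for the cover:
- The long blue bar at top (147,267) / side (138,158), which is larger and has no manifold under it.
- The bar on the manifold at top (250,170), which is smaller. **I choose this one.**
- The blue box at (221,77), which is not a match.

Orange objects: only the tip at (350,163).

```bash
cat > m.py <<'E'
from h import *
def blobs(im,lo,hi,roi):
    x0,y0,x1,y1=roi; hsv=cv2.cvtColor(im,cv2.COLOR_BGR2HSV)
    m=np.zeros(im.shape[:2],np.uint8); m[y0:y1,x0:x1]=cv2.inRange(hsv,lo,hi)[y0:y1,x0:x1]
    cs=cv2.findContours(m,cv2.RETR_EXTERNAL,cv2.CHAIN_APPROX_NONE)[0]
    return sorted(cs,key=cv2.contourArea,reverse=True),m
E
python3 - <<'E'
from m import *
a=cv2.imread("pics/top0.png");b=cv2.imread("pics/side0.png")
for n,im,roi in(("top",a,(200,120,300,215)),("side",b,(235,150,305,235))):
    c,_=blobs(im,(100,120,40),(130,255,255),roi); r=cv2.minAreaRect(c[0]); bx=cv2.boxPoints(r)
    print(n,"cover",cv2.contourArea(c[0]),r); print(onz(n,bx,0.058)[:,:2].round(4).tolist())
for n,im,roi in(("top",a,(320,150,370,180)),("side",b,(320,255,370,295))):
    c,_=blobs(im,(5,120,60),(25,255,255),roi); r=cv2.minAreaRect(c[0]); bx=cv2.boxPoints(r)
    print(n,"opener",cv2.contourArea(c[0]),r); print(onz(n,bx,0.004)[:,:2].round(4).tolist())
def crop(im,x0,y0,x1,y1,s): return cv2.resize(im[y0:y1,x0:x1],None,fx=s,fy=s,interpolation=cv2.INTER_CUBIC)
g=np.hstack([crop(a,205,100,405,220,4)]); g=cv2.convertScaleAbs(g,alpha=1.5)
cv2.imwrite("pics/c1.png",g)
g=crop(b,160,90,430,310,2.7); cv2.imwrite("pics/c2.png",g); print(g.shape)
E
```

```text
top cover 856.0 ((248.25003051757812, 168.75001525878906), (56.56854248046875, 16.26345443725586), 45.0)
[[0.5822, 0.0991], [0.6204, 0.0594], [0.4814, -0.0719], [0.4437, -0.0321]]
side cover 869.0 ((270.18121337890625, 187.36216735839844), (19.72152328491211, 51.52402877807617), 23.38521957397461)
[[0.4321, -0.0388], [0.5914, 0.1159], [0.625, 0.0548], [0.465, -0.0915]]
top opener 89.5 ((349.71380615234375, 164.06552124023438), (14.200778007507324, 7.557138919830322), 85.2363510131836)
[[0.5697, -0.3318], [0.5714, -0.3591], [0.5208, -0.3612], [0.5192, -0.3339]]
side opener 251.5 ((341.43902587890625, 276.04876708984375), (11.869205474853516, 25.612499237060547), 51.34019088745117)
[[0.517, -0.3326], [0.5977, -0.3156], [0.5974, -0.3507], [0.5181, -0.3664]]
(594, 729, 3)
```

View pics/c1.png

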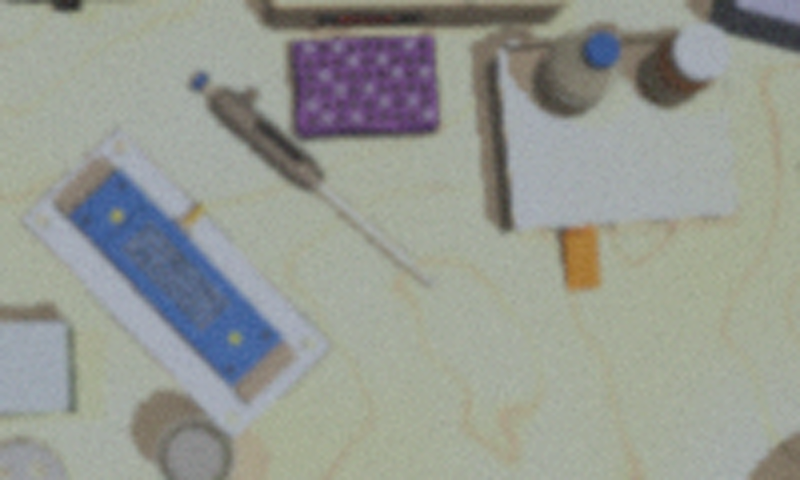

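View pics/c2.png

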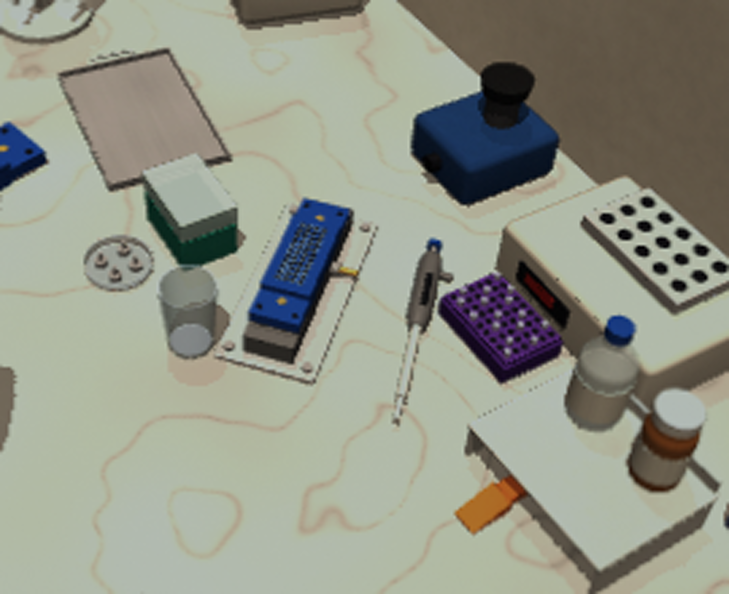

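```bash
python3 - <<'E'
from m import *
T=lambda l:(np.array(l,float)+.5)/4+[204.5,99.5]
pl=onz("top",T([(115,127),(328,347),(235,432),(22,218)]),.008); print("plate top",pl[:,:2].round(4).tolist(),pl.mean(0)[:2])
S=lambda l:(np.array(l,float)+.5)/2.7+[159.5,89.5]
pl2=onz("side",S([(290,204),(377,226),(311,381),(218,354)]),.008); print("plate side",pl2[:,:2].round(4).tolist(),pl2.mean(0)[:2])
for p in(pl,pl2):
    ax=(p[0]+p[3]-p[1]-p[2])[:2] if p is pl else (p[0]+p[1]-p[2]-p[3])[:2]; print("axis deg",np.degrees(np.arctan2(ax[1],ax[0])),np.linalg.norm(ax)/2)
print("riser front",onz("top",T([(513,229),(738,213)]),.056)[:,:2].round(4).tolist(),onz("side",S([(468,430),(598,575)]),.056)[:,:2].round(4).tolist())
print("tip top",onz("top",T([(568,289),(600,287),(563,229),(597,227)]),.003)[:,:2].round(4).tolist())
print("tip side",onz("side",S([(457,513),(473,532)]),.001)[:,:2].round(4).tolist())
print("tray side",(q:=onz("side",S([(60,74),(167,50),(231,157),(110,187)]),.012))[:,:2].round(4).tolist(),q.mean(0))
print("tray top",(q:=onz("top",[(104,156),(179,160),(177,209),(101,205)],.012))[:,:2].round(4).tolist(),q.mean(0))
print("beaker base side",onz("side",S([(190,345)]),.0)[:,:2], "tipbox",onz("side",S([(195,263),(237,240),(148,215)]),0)[:,:2].round(3).tolist())
s=get_state(); print(q2R(s["orientation"]).round(3).tolist())
E
```

```text
plate top [[0.67, 0.0624], [0.4716, -0.1188], [0.3998, -0.0356], [0.5915, 0.1455]] [0.53322102 0.0133555 ]
plate side [[0.593, 0.1455], [0.67, 0.0584], [0.4719, -0.1181], [0.3978, -0.0343]] [0.53317636 0.01289387]
axis deg 42.87591589166384 0.26618776890559737
axis deg 42.16407972523137 0.2653503982897539
riser front [[0.5656, -0.2759], [0.5758, -0.4743]] [[0.5619, -0.2821], [0.5728, -0.4774]]
tip top [[0.5178, -0.3344], [0.5189, -0.3634], [0.5713, -0.3321], [0.5725, -0.363]]
tip side [[0.5209, -0.3335], [0.5224, -0.3597]]
tray side [[0.4325, 0.5374], [0.5936, 0.5172], [0.5663, 0.2588], [0.4, 0.2801]] [0.49809747 0.39838122 0.012     ]
tray top [[0.5955, 0.5217], [0.5733, 0.2543], [0.4028, 0.2641], [0.423, 0.5334]] [0.49866859 0.39336623 0.012     ]
beaker base side [[ 0.37817145 -0.00097975]] tipbox [[0.442, 0.115], [0.506, 0.126], [0.426, 0.221]]
[[-0.96, 0.28, -0.001], [0.28, 0.96, -0.001], [0.0, -0.002, -1.0]]
```

```bash
cat > plan.py <<'E'
import sys; from h import *
# plan.py x y z yawdeg -> turn (rad, tool z) and the shift in cm in tool axes after the turn
x,y,z,yw=map(float,sys.argv[1:5]); s=get_state(); M=q2R(s["orientation"])
cur=np.degrees(np.arctan2(M[1,0],M[0,0])); t=-((yw-cur+180)%360-180)
a=np.radians(yw); X=np.array([np.cos(a),np.sin(a),0]); Y=np.array([X[1],-X[0],0])
D=np.array([x,y,z])-s["tcp_pos"]
print("t %.2f tcp %s yaw %.2f turn %.3f shift cm %.2f %.2f %.2f len %.1f"%(s["clock"],s["tcp_pos"].round(4),cur,np.radians(t),100*D@X,100*D@Y,-100*D[2],100*np.linalg.norm(D)),"F",s["wrist_force"].round(1),"gap %.4f grip %.0f"%(s["finger_gap"],s["grip_force"]))
E
python3 -m inch '[0,0,0,-0.12, 0,0,0,-0.12, 0,0,0,-0.08, -1.4,-3.6,0,0, -1.4,-3.6,0,0]' 0.2 60
for i in 1 2; do :; done
python3 -m inch '[-1.4,-3.65,0,0, -1.4,-3.65,0,0, -1.4,-3.65,0,0, -1.4,-3.65,0,0, -1.4,-3.65,0,0]'
python3 -m inch '[-1.4,-3.65,0,0, -1.4,-3.65,0,0, -1.4,-3.65,0,0, -1.4,-3.65,0,0, -1.4,-3.65,0,0]'
python3 -m inch '[-1.4,-3.65,0,0, -1.4,-3.65,0,0, -1.4,-3.65,0,0, -1.4,-3.65,0,0, -1.4,-3.65,0,0]'
python3 plan.py 0.545 -0.347 0.10 182
```

```text
clock: 0.52
tcp_pos: [0.1913, 0.481, 0.241]
orientation: [-0.0, -0.02, 1.0, -0.001]
wrist_force: [1.6, -0.5, 0.8]
finger_gap: 0.0515
grip_force: 0.0
clock: 0.93
tcp_pos: [0.2681, 0.2994, 0.242]
orientation: [-0.0, -0.018, 1.0, -0.0]
wrist_force: [1.1, 0.6, 0.1]
finger_gap: 0.0513
grip_force: 0.0
clock: 1.35
tcp_pos: [0.3447, 0.1196, 0.2422]
orientation: [0.0, -0.018, 1.0, 0.0]
wrist_force: [0.8, 0.4, -0.0]
finger_gap: 0.0513
grip_force: 0.0
clock: 1.77
tcp_pos: [0.4213, -0.0605, 0.2421]
orientation: [-0.0, -0.018, 1.0, 0.0]
wrist_force: [1.3, -0.0, 0.7]
finger_gap: 0.0512
grip_force: 0.0
t 1.77 tcp [ 0.4213 -0.0605  0.2421] yaw -177.96 turn 0.001 shift cm -11.36 -29.07 14.21 len 34.3 F [ 1.3 -0.   0.7] gap 0.0512 grip 0
```

```bash

python3 -m inch '[-1.4,-3.6,0,0, -1.4,-3.6,0,0, -1.4,-3.6,0,0, -1.4,-3.6,0,0, -1.4,-3.6,0,0]'
python3 -m inch '[-1.1,-3.2,1.5,0, -1.1,-3.2,2.5,0, -1,-2.6,2.5,0, 0,0,3,0, 0,0,0,0]' >/dev/null
python3 -m inch '[0,0,3,0, 0,0,0,0, 0,0,0,0, 0,0,0,0, 0,0,0,0]'
python3 - <<'E'
from m import *
a=snap("top","top1");b=snap("side","side1")
cv2.imwrite("pics/c3.png",cv2.hconcat([cv2.resize(a[110:210,310:410],None,fx=4,fy=4,interpolation=2),cv2.resize(b[210:310,290:390],None,fx=4,fy=4,interpolation=2)]))
E
python3 plan.py 0.545 -0.347 0.02 182
```

```text
clock: 2.18
tcp_pos: [0.4979, -0.2377, 0.2417]
orientation: [-0.0, -0.018, 1.0, 0.0]
wrist_force: [-0.1, 0.5, 0.6]
finger_gap: 0.0512
grip_force: 0.0
clock: 3.02
tcp_pos: [0.5338, -0.3245, 0.12]
orientation: [0.001, -0.018, 1.0, -0.001]
wrist_force: [-0.2, 0.4, 1.5]
finger_gap: 0.0513
grip_force: 0.0
t 3.12 tcp [ 0.5338 -0.3246  0.1197] yaw -177.90 turn 0.002 shift cm -1.04 -2.28 9.97 len 10.3 F [-1.   0.2  0.6] gap 0.0513 grip 0
```

View pics/c3.png

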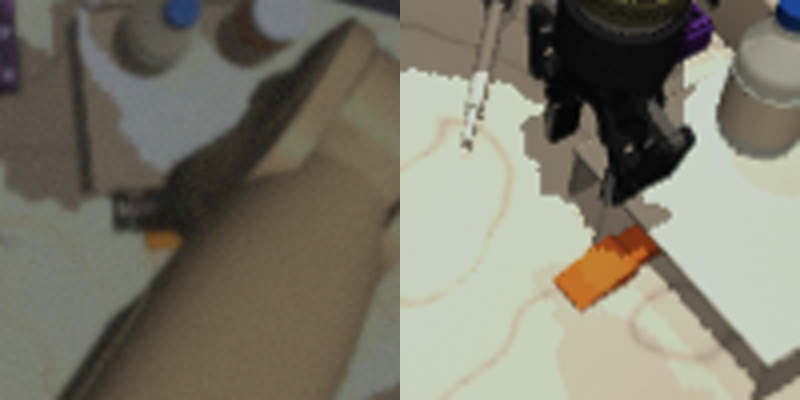

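```bash

python3 -m inch '[-0.7,-1.2,1,0, -0.7,-1.1,2,0, 0,0,2.5,0, 0,0,2,0, 0,0,1,0]'
python3 -m inch '[0,0,0.9,0, 0,0,0.7,0, 0,0,0.4,0, 0,0,0,0, 0,0,0,0]'
python3 plan.py 0.549 -0.347 0.014 182
```

```text
clock: 3.53
tcp_pos: [0.547, -0.3462, 0.0308]
orientation: [-0.001, -0.018, 1.0, 0.001]
wrist_force: [-0.0, 0.4, -0.7]
finger_gap: 0.0511
grip_force: 0.0
clock: 3.95
tcp_pos: [0.5481, -0.347, 0.0133]
orientation: [0.0, -0.018, 1.0, -0.0]
wrist_force: [-1.2, -0.0, 0.3]
finger_gap: 0.0513
grip_force: 0.0
t 3.95 tcp [ 0.5481 -0.347   0.0133] yaw -177.92 turn 0.001 shift cm -0.09 -0.00 -0.07 len 0.1 F [-1.2 -0.   0.3] gap 0.0513 grip 0
```

Close on the blade with enough rows to settle.

```bash

python3 -m inch '[0,0,0,0, 0,0,0,0, 0,0,0,0, 0,0,0,0, 0,0,0,0]' -1 60
python3 -m inch '[0,0,-0.1,0, 0.5,0,-0.1,0, 1,0,0,0, 1,0,0,0, 1,0,0,0]'
python3 plan.py 0.549 -0.347 0.014 182
```

```text
clock: 4.37
tcp_pos: [0.5486, -0.3472, 0.014]
orientation: [0.001, -0.018, 1.0, -0.001]
wrist_force: [-1.2, 1.4, 6.7]
finger_gap: 0.0281
grip_force: 58.4
clock: 4.78
tcp_pos: [0.5112, -0.3477, 0.0141]
orientation: [-0.0, -0.018, 1.0, 0.0]
wrist_force: [0.1, 0.2, -0.4]
finger_gap: 0.0281
grip_force: 58.0
t 4.78 tcp [ 0.5112 -0.3477  0.0141] yaw -177.94 turn 0.001 shift cm -3.78 -0.06 0.01 len 3.8 F [ 0.1  0.2 -0.4] gap 0.0281 grip 58
```

```bash

python3 -m inch '[2,0,0,0, 2,0,0,0, 2,0,0,0, 1.8,0,0,0, 1,0,0,0]'
python3 -m inch '[0.5,0,0.05,0, 0,0,0.05,0, 0,0,0,0, 0,0,0,0, 0,0,0,0]'
python3 -m inch '[0,0,0,0, 0,0,0,0, 0,0,-1,0, 0,0,-2,0, 0,0,-2,0]' 0.2
python3 -m inch '[-1.5,0,-2,0, -3,0,-1,0, -3,0,0,0, -2,0,0,0, 0,0,0,0]'
python3 plan.py 0.4925 -0.349 0.014 182
python3 - <<'E'
from m import *
b=snap("side","side2");a=snap("top","top2")
for n,im in(("side",b),("top",a)):
    c,m=blobs(im,(5,120,60),(25,255,255),(270,140,420,310)); print(n,cv2.contourArea(c[0]),cv2.minAreaRect(c[0]),onz(n,cv2.boxPoints(cv2.minAreaRect(c[0])),.01)[:,:2].round(4).tolist())
E
```

```text
clock: 5.2
tcp_pos: [0.4217, -0.3505, 0.0142]
orientation: [-0.001, -0.017, 1.0, 0.001]
wrist_force: [0.4, 0.3, 0.1]
finger_gap: 0.0281
grip_force: 57.9
clock: 5.62
tcp_pos: [0.4194, -0.3517, 0.014]
orientation: [-0.001, -0.018, 1.0, -0.0]
wrist_force: [-4.4, -0.5, 6.0]
finger_gap: 0.0281
grip_force: 58.7
clock: 6.03
tcp_pos: [0.4196, -0.3507, 0.0637]
orientation: [-0.001, -0.018, 1.0, 0.001]
wrist_force: [0.1, -0.0, 0.4]
finger_gap: 0.0516
grip_force: 0.0
clock: 6.45
tcp_pos: [0.5192, -0.3482, 0.0947]
orientation: [0.002, -0.02, 1.0, -0.001]
wrist_force: [0.1, -0.7, 0.3]
finger_gap: 0.0513
grip_force: 0.0
t 6.45 tcp [ 0.5192 -0.3482  0.0947] yaw -177.75 turn 0.004 shift cm 2.67 0.01 8.07 len 8.5 F [ 0.1 -0.7  0.3] gap 0.0513 grip 0
side 511.5 ((315.1153869628906, 289.4230651855469), (11.926054954528809, 55.19267272949219), 56.3099365234375) [[0.3872, -0.3388], [0.5508, -0.317], [0.548, -0.3522], [0.3873, -0.3718]]
top 81.0 ((350.3538818359375, 180.8307647705078), (16.37258529663086, 6.449805736541748), 82.87498474121094) [[0.5129, -0.3307], [0.5152, -0.3539], [0.4576, -0.3588], [0.4554, -0.3357]]
```

```bash

python3 -m inch '[2,0,1,0, 1.7,0,2,0, 0,0,2.5,0, 0,0,1.5,0, 0,0,0,0]'
python3 plan.py 0.482 -0.3485 0.016 182
python3 - <<'E'
from m import *
b=snap("side","side3")
cv2.imwrite("pics/c4.png",cv2.resize(b[200:320,250:400],None,fx=4,fy=4,interpolation=2))
E
```

```text
clock: 6.97
tcp_pos: [0.4742, -0.3472, 0.0202]
orientation: [-0.003, -0.017, 1.0, 0.003]
wrist_force: [0.0, 0.9, -0.5]
finger_gap: 0.0513
grip_force: 0.0
t 6.97 tcp [ 0.4742 -0.3472  0.0202] yaw -178.00 turn -0.000 shift cm -0.78 -0.16 0.42 len 0.9 F [ 0.   0.9 -0.5] gap 0.0513 grip 0
```

View pics/c4.png

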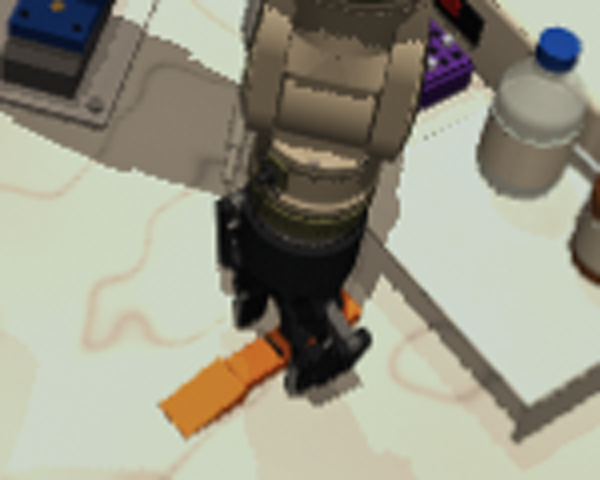

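```bash

python3 -m inch '[0,-0.15,0.2,0, 0,0,0.2,0, 0,0,0,0, 0,0,0,0, 0,0,0,0]'
python3 -m inch '[0,0,0,0, 0,0,0,0, 0,0,0,0, 0,0,0,0, 0,0,0,0]' -1 100
python3 - <<'E'
from m import *
b=snap("side","side4")
c,m=blobs(b,(5,120,60),(25,255,255),(270,240,370,330)); pts=c[0][:,0].astype(float)
P=onz("side",pts,.001); i=np.argsort(P[:,0])[:6]; print(P[i].round(4).tolist())
E
python3 -m inch '[0,0,-1,0, 0,0,-2,0, 0,0,-2,0, 0,0,-2,0, 0,0,-1,0]'
python3 plan.py 0.4 -0.3485 0.1 222.5
```

```text
clock: 7.43
tcp_pos: [0.4783, -0.3511, 0.0202]
orientation: [0.0, -0.018, 1.0, -0.0]
wrist_force: [-0.1, 0.3, 0.1]
finger_gap: 0.0511
grip_force: 0.0
clock: 7.85
tcp_pos: [0.4781, -0.3509, 0.0203]
orientation: [0.0, -0.018, 1.0, -0.0]
wrist_force: [-1.0, 0.5, 5.5]
finger_gap: 0.0205
grip_force: 98.4
[[0.3912, -0.3494, 0.001], [0.3912, -0.3595, 0.001], [0.3919, -0.3431, 0.001], [0.3919, -0.3532, 0.001], [0.392, -0.3632, 0.001], [0.3927, -0.3469, 0.001]]
clock: 8.32
tcp_pos: [0.4787, -0.3516, 0.1023]
orientation: [0.001, -0.018, 1.0, -0.001]
wrist_force: [1.0, -1.1, -0.8]
finger_gap: 0.0209
grip_force: 98.0
t 8.32 tcp [ 0.4787 -0.3516  0.1023] yaw -177.93 turn -0.706 shift cm 5.59 5.54 0.23 len 7.9 F [ 1.  -1.1 -0.8] gap 0.0209 grip 98
```

```bash

python3 -m inch '[0,0,-1,-0.12, 0,0,-1,-0.12, 0,0,-1,-0.12, 0,0,-1,-0.12, 0,0,-1,-0.12]'
python3 -m inch '[0,0,0,-0.105, 0,0,0,0, 0,0,0,0, 0,0,0,0, 0,0,0,0]'
python3 plan.py 0.6805 0.148 0.15 222.5
```

```text
clock: 8.73
tcp_pos: [0.4776, -0.3506, 0.1498]
orientation: [-0.0, -0.316, 0.949, 0.0]
wrist_force: [0.4, 0.3, -1.2]
finger_gap: 0.0208
grip_force: 97.9
clock: 9.15
tcp_pos: [0.4775, -0.3505, 0.1489]
orientation: [-0.0, -0.361, 0.932, 0.001]
wrist_force: [0.3, -0.1, -1.5]
finger_gap: 0.0207
grip_force: 97.9
t 9.15 tcp [ 0.4775 -0.3505  0.1489] yaw -137.64 turn -0.002 shift cm -48.65 23.04 -0.11 len 53.8 F [ 0.3 -0.1 -1.5] gap 0.0207 grip 98
```

```bash

python3 -m inch '[-3.2,1.5,0,0, -3.2,1.5,0,0, -3.2,1.5,0,0, -3.2,1.5,0,0, -3.2,1.5,0,0]'
python3 -m inch '[-3.2,1.5,0,0, -3.2,1.5,0,0, -3.2,1.5,0,0, -3.2,1.5,0,0, -3.2,1.5,0,0]'
python3 -m inch '[-3.2,1.5,0,0, -3.2,1.5,0,0, -3.2,1.5,0,0, -3.2,1.5,0,0, -2.5,1.5,0,0]'
python3 -m inch '[0,0,2,0, 0,0,2,0, 0,0,2,0, 0,0,0,0, 0,0,0,0]'
python3 plan.py 0.6805 0.148 0.0563 222.5
```

```text
clock: 9.57
tcp_pos: [0.5453, -0.186, 0.1492]
orientation: [-0.0, -0.361, 0.932, 0.0]
wrist_force: [-0.5, 0.6, -1.6]
finger_gap: 0.0204
grip_force: 98.0
clock: 9.98
tcp_pos: [0.6128, -0.0223, 0.1492]
orientation: [-0.0, -0.362, 0.932, 0.0]
wrist_force: [1.4, -0.2, -0.5]
finger_gap: 0.0208
grip_force: 98.0
clock: 10.4
tcp_pos: [0.6755, 0.1369, 0.1489]
orientation: [0.0, -0.362, 0.932, 0.0]
wrist_force: [0.1, -0.4, -0.8]
finger_gap: 0.0205
grip_force: 98.0
clock: 10.82
tcp_pos: [0.6733, 0.1345, 0.0878]
orientation: [-0.002, -0.362, 0.932, 0.001]
wrist_force: [0.0, -0.2, -0.4]
finger_gap: 0.0207
grip_force: 98.0
t 10.82 tcp [0.6733 0.1345 0.0878] yaw -137.57 turn -0.001 shift cm -1.44 0.51 3.15 len 3.5 F [ 0.  -0.2 -0.4] gap 0.0207 grip 98
```

```bash

python3 -m inch '[-0.8,0.3,0,0, -0.6,0.2,0.6,0, 0,0,0.6,0, 0,0,0.6,0, 0,0,0.4,0]'
python3 plan.py 0.6805 0.148 0.0563 222.5
python3 - <<'E'
from m import *
b=snap("side","side5");a=snap("top","top5")
s=get_state(); M=q2R(s["orientation"]); tip=s["tcp_pos"]+M[:,0]*.088-[0,0,.0203]; print(tip)
L=cv2.resize(a[115:175,200:275],None,fx=5,fy=5,interpolation=2);S=cv2.resize(b[135:195,245:320],None,fx=5,fy=5,interpolation=2)
cv2.imwrite("pics/c5.png",cv2.hconcat([L,S]))
for n in("top","side"): print(n,proj(n,tip),proj(n,[.6067,.0806,.036]))
E
```

```text
clock: 11.23
tcp_pos: [0.6816, 0.1478, 0.0669]
orientation: [-0.0, -0.362, 0.932, 0.0]
wrist_force: [-1.6, 0.7, -1.0]
finger_gap: 0.0206
grip_force: 98.0
t 11.23 tcp [0.6816 0.1478 0.0669] yaw -137.53 turn -0.000 shift cm 0.06 0.09 1.06 len 1.1 F [-1.6  0.7 -1. ] gap 0.0206 grip 98
[0.61592115 0.08809417 0.04611371]
top [[225.74452704 145.07290714]] [[228.15245137 148.14105904]]
side [[281.73411723 165.05144039]] [[280.36053806 169.49833785]]
```

View pics/c5.png

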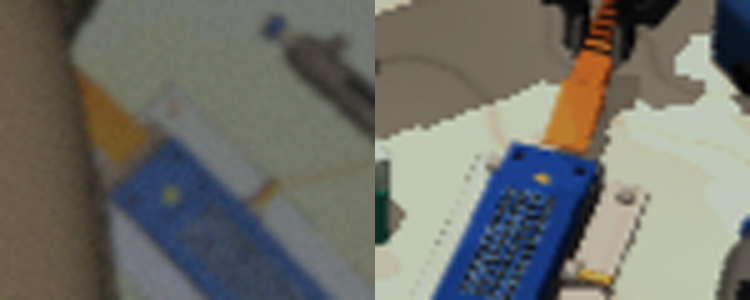

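```bash

python3 -m inch '[0,0.1,0.4,0, 0,0,0.4,0, 0,0,0.2,0, 0,0,0,0, 0,0,0,0]'
python3 -m inch '[0,0,0.1,0, 0,0,0,0, 0,0,0,0, 0,0,0,0, 0,0,0,0]'
python3 plan.py 0.6805 0.148 0.0563 222.5
```

```text
clock: 11.75
tcp_pos: [0.6809, 0.1484, 0.0574]
orientation: [-0.0, -0.362, 0.932, 0.0]
wrist_force: [0.1, -0.0, -1.5]
finger_gap: 0.0211
grip_force: 98.0
clock: 12.17
tcp_pos: [0.6812, 0.1485, 0.0567]
orientation: [0.0, -0.362, 0.932, -0.0]
wrist_force: [-0.2, -1.4, -1.6]
finger_gap: 0.0209
grip_force: 98.0
t 12.17 tcp [0.6812 0.1485 0.0567] yaw -137.53 turn -0.001 shift cm 0.08 0.01 0.04 len 0.1 F [-0.2 -1.4 -1.6] gap 0.0209 grip 98
```

```bash

python3 -m inch '[0,0,0.1,0, 0,0,0,0, 0,0,0.05,0, 0,0,0,0, 0,0,0,0]'
python3 plan.py 0.6805 0.148 0.0563 222.5
python3 -m inch '[0,0,0.05,0, 0,0,0,0, 0.3,0,0,0, 0.3,0,0,0, 0,0,0,0]'
python3 plan.py 0.6805 0.148 0.0563 222.5
```

```text
clock: 12.58
tcp_pos: [0.6814, 0.1485, 0.0554]
orientation: [0.0, -0.362, 0.932, -0.0]
wrist_force: [0.5, 0.8, 2.0]
finger_gap: 0.0207
grip_force: 98.2
t 12.58 tcp [0.6814 0.1485 0.0554] yaw -137.53 turn -0.001 shift cm 0.10 0.02 -0.09 len 0.1 F [0.5 0.8 2. ] gap 0.0207 grip 98
clock: 13.0
tcp_pos: [0.6766, 0.1441, 0.0549]
orientation: [0.0, -0.362, 0.932, -0.0]
wrist_force: [1.9, 1.0, 2.2]
finger_gap: 0.0205
grip_force: 98.4
t 13.00 tcp [0.6766 0.1441 0.0549] yaw -137.54 turn -0.001 shift cm -0.55 0.03 -0.14 len 0.6 F [1.9 1.  2.2] gap 0.0205 grip 98
```

```bash

python3 -m inch '[0.4,0,0,0, 0.4,0,0,0, 0.3,0,0,0, 0,0,0,0, 0,0,0,0]'
python3 plan.py 0.6805 0.148 0.0563 222.5
python3 -m inch '[0.4,0,0,0, 0.3,0,0,0, 0.2,0,0,0, 0,0,0,0, 0,0,0,0]'
python3 plan.py 0.6805 0.148 0.0563 222.5
```

```text
clock: 13.42
tcp_pos: [0.6683, 0.1365, 0.0548]
orientation: [-0.0, -0.362, 0.932, -0.0]
wrist_force: [1.1, 0.7, 4.2]
finger_gap: 0.0209
grip_force: 98.6
t 13.42 tcp [0.6683 0.1365 0.0548] yaw -137.55 turn -0.001 shift cm -1.67 0.03 -0.15 len 1.7 F [1.1 0.7 4.2] gap 0.0209 grip 99
clock: 13.83
tcp_pos: [0.6657, 0.1333, 0.0563]
orientation: [0.005, -0.363, 0.932, 0.001]
wrist_force: [8.2, 7.4, 4.5]
finger_gap: 0.021
grip_force: 98.5
t 13.83 tcp [0.6657 0.1333 0.0563] yaw -137.46 turn 0.001 shift cm -2.09 0.08 -0.00 len 2.1 F [8.2 7.4 4.5] gap 0.0210 grip 98
```

```bash

python3 -m inch '[0.3,0,0,0, 0.3,0,0,0, 0,0,0,0, 0,0,0,0, 0,0,0,0]'
python3 plan.py 0.6805 0.148 0.0563 222.5
python3 -m inch '[0.3,0,0,0, 0.3,0,0,0, 0,0,0,0, 0,0,0,0, 0,0,0,0]'
python3 plan.py 0.6805 0.148 0.0563 222.5
```

```text
clock: 14.25
tcp_pos: [0.6616, 0.1292, 0.0563]
orientation: [0.005, -0.363, 0.932, 0.001]
wrist_force: [8.9, 8.4, 3.1]
finger_gap: 0.0207
grip_force: 98.5
t 14.25 tcp [0.6616 0.1292 0.0563] yaw -137.45 turn 0.001 shift cm -2.66 0.11 0.00 len 2.7 F [8.9 8.4 3.1] gap 0.0207 grip 98
clock: 14.67
tcp_pos: [0.6571, 0.1249, 0.0563]
orientation: [0.005, -0.363, 0.932, 0.0]
wrist_force: [8.5, 8.2, 4.1]
finger_gap: 0.0207
grip_force: 98.5
t 14.67 tcp [0.6571 0.1249 0.0563] yaw -137.46 turn 0.001 shift cm -3.28 0.12 0.00 len 3.3 F [8.5 8.2 4.1] gap 0.0207 grip 98
```

```bash
cat > rise.py <<'E'
from m import *
import sys
# rise of points of the cover between a reference picture and now, from vertical shift in the side view
ref=cv2.imread("pics/side0.png") if len(sys.argv)<3 else cv2.imread(f"pics/{sys.argv[2]}.png")
now=snap("side",sys.argv[1]); u=np.array([.7373,.6756,0]); C=np.array([.533,.013,0])
h,w=now.shape[:2]
def shift(p,r=(9,7)):
    x,y=np.round(p).astype(int); s=6
    f=lambda im,m:cv2.resize(cv2.cvtColor(im,cv2.COLOR_BGR2GRAY)[y-r[1]-m:y+r[1]+1+m,x-r[0]-m:x+r[0]+1+m].astype(np.float32),None,fx=s,fy=s,interpolation=2)
    q=cv2.matchTemplate(f(now,6),f(ref,0),cv2.TM_CCOEFF_NORMED); _,v,_,l=cv2.minMaxLoc(q); return np.array(l)/s-6,v
for nm,k,z in(("a",.082,.054),("mid",0,.062),("b",-.082,.054),("plate",-.13,.03)):
    P=C+u*k+[0,0,z]; p=proj("side",P)[0]; q=proj("side",P+[0,0,.01])[0]; d,v=shift(p)
    print(nm,"px",p.round(1),"shift",d.round(2),"corr %.2f"%v,"rise mm %.1f"%(10*d[1]/(q-p)[1]))
E
python3 rise.py s6; python3 - <<'E'
from m import *
b=cv2.imread("pics/s6.png");r=cv2.imread("pics/side5.png")
cv2.imwrite("pics/c6.png",cv2.hconcat([cv2.resize(i[130:230,240:320],None,fx=5,fy=5,interpolation=2) for i in(r,b)]))
E
```

```text
a px [279.  169.1] shift [ 0.   -0.67] corr 0.85 rise mm 3.0
mid px [271.5 184.1] shift [-1.17  1.83] corr 0.83 rise mm -8.2
b px [263.2 204.1] shift [0.   0.17] corr 0.97 rise mm -0.8
plate px [258.  220.5] shift [0. 0.] corr 1.00 rise mm -0.0
```

View pics/c6.png

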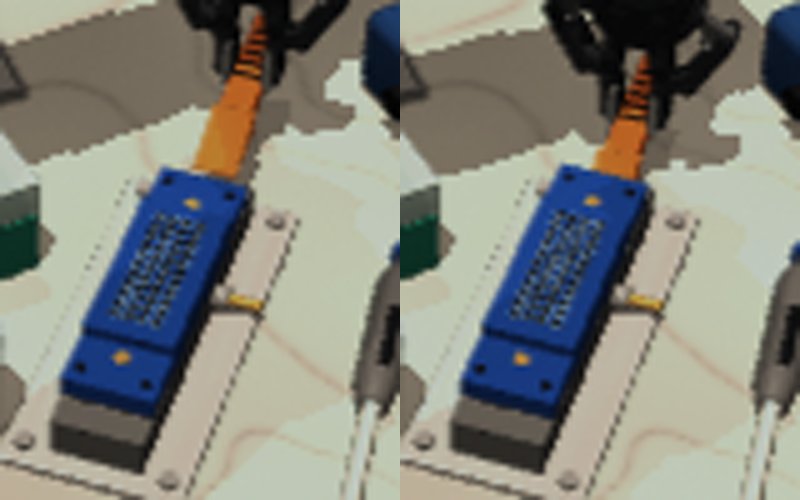

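```bash

python3 -m inch '[-1,0,0,0, -1.5,0,0,0, -1.5,0,0,0, -1.5,0,-0.5,0, -1,0,-2,0]'
python3 -m inch '[0,0,-3,0, 0,0,-3,0, 0,0,-3,0, 2,0,-1,0, 3.5,0,0,0]'
python3 -m inch '[4,0,0,0, 4,0,0,0, 4,0,0,0, 4,0,0,0, 4,0,0,0]' >/dev/null
python3 rise.py s7
python3 plan.py 0.3855 -0.1221 0.16 222.5
```

```text
clock: 15.13
tcp_pos: [0.6977, 0.1666, 0.0743]
orientation: [-0.005, -0.362, 0.932, 0.001]
wrist_force: [0.1, -0.1, -1.5]
finger_gap: 0.0206
grip_force: 98.0
clock: 15.55
tcp_pos: [0.6628, 0.1308, 0.1817]
orientation: [0.003, -0.363, 0.932, -0.001]
wrist_force: [1.2, -0.5, -1.2]
finger_gap: 0.0207
grip_force: 98.0
a px [279.  169.1] shift [ 1.17 -0.17] corr 0.81 rise mm 0.8
mid px [271.5 184.1] shift [ 5.67 -4.83] corr 0.61 rise mm 21.7
b px [263.2 204.1] shift [0.   0.33] corr 0.84 rise mm -1.5
plate px [258.  220.5] shift [0. 0.] corr 1.00 rise mm -0.0
t 16.02 tcp [ 0.5029 -0.0095  0.1771] yaw -137.70 turn -0.004 shift cm 16.26 -0.37 1.71 len 16.4 F [-8.4 -3.2 -1.7] gap 0.0209 grip 98
```

```bash

python3 -m inch '[3.5,0,0,0, 3.5,0,0,0, 3.5,0,0,0, 3.5,0,0,0, 2,0,0,0]' >/dev/null
python3 -m inch '[0,0,0,0.12, 0,0,0,0.12, 0,0,0,0.12, 0,0,0,0.12, 0,0,0,0.12]' >/dev/null
python3 -m inch '[0,0,0,0.12, 0,0,0,0.12, 0,0,0,0.12, 0,0,0,0.12, 0,0,0,0.12]' >/dev/null
python3 -m inch '[0,0,0,0.12, 0,0,0,0.12, 0,0,0,0.12, 0,0,0,0.12, 0,0,0,0.12]' >/dev/null
python3 -m inch '[0,0,0,0.12, 0,0,0,0.12, 0,0,0,0.12, 0,0,0,0.12, 0,0,0,0.12]' >/dev/null
python3 -m inch '[0,0,0,0.12, 0,0,0,0.12, 0,0,0,0.12, 0,0,0,0.12, 0,0,0,0.12]'
python3 plan.py 0.3855 -0.1221 0.16 42.5
python3 rise.py s8
```

```text
clock: 18.52
tcp_pos: [0.3934, -0.113, 0.1784]
orientation: [-0.001, 0.905, 0.424, -0.001]
wrist_force: [0.8, 0.1, -1.2]
finger_gap: 0.0208
grip_force: 98.0
t 18.52 tcp [ 0.3934 -0.113   0.1784] yaw 50.23 turn 0.135 shift cm -1.19 0.14 1.84 len 2.2 F [ 0.8  0.1 -1.2] gap 0.0208 grip 98
a px [279.  169.1] shift [ 0.  -0.5] corr 0.97 rise mm 2.3
mid px [271.5 184.1] shift [ 4.33 -6.  ] corr 0.05 rise mm 26.9
b px [263.2 204.1] shift [0.83 0.33] corr 0.72 rise mm -1.5
plate px [258.  220.5] shift [1.5 0.5] corr 0.84 rise mm -2.3
```

```bash

python3 -m inch '[0,0,0,0.075, 0,0,0,0.06, -0.7,0,2.5,0, -0.5,0,3,0, 0,0,3,0]'
python3 -m inch '[0,0,1.5,0, 0,0,0,0, 0,0,0,0, 0,0,0,0, 0,0,0,0]'
python3 plan.py 0.3855 -0.1221 0.0563 42.5
python3 - <<'E'
from m import *
b=snap("side","side9");a=snap("top","top9")
s=get_state(); M=q2R(s["orientation"]); tip=s["tcp_pos"]+M[:,0]*.088-[0,0,.0203]; print("tip est",tip)
for n,im,roi in(("side",b,(200,190,275,250)),("top",a,(240,150,310,235))):
    c,m=blobs(im,(5,120,60),(25,255,255),roi); P=onz(n,c[0][:,0].astype(float),tip[2]+.001); t=P@M[:,0]; lat=P@M[:,1]; i=t>t.max()-.006
    print(n,cv2.contourArea(c[0]),"tip along",t.max(),"exp",tip@M[:,0],"lat",lat[i].min(),lat[i].max(),"exp",tip@M[:,1])
cv2.imwrite("pics/c7.png",cv2.hconcat([cv2.resize(b[175:245,215:290],None,fx=5,fy=5,interpolation=2),cv2.resize(a[150:220,240:315],None,fx=5,fy=5,interpolation=2)]))
E
```

```text
clock: 18.98
tcp_pos: [0.3851, -0.1219, 0.0934]
orientation: [0.0, 0.931, 0.366, -0.0]
wrist_force: [0.9, 0.2, -0.9]
finger_gap: 0.021
grip_force: 98.0
clock: 19.4
tcp_pos: [0.387, -0.1222, 0.0807]
orientation: [0.001, 0.931, 0.366, 0.001]
wrist_force: [-0.0, 0.6, -0.6]
finger_gap: 0.0208
grip_force: 98.0
t 19.40 tcp [ 0.387  -0.1222  0.0807] yaw 42.89 turn 0.007 shift cm -0.10 -0.11 2.44 len 2.4 F [-0.   0.6 -0.6] gap 0.0208 grip 98
tip est [ 0.45149745 -0.06230603  0.06042855]
side 203.0 tip along 0.2580337159983216 exp 0.288547318369968 lat 0.33411334446868224 0.33539151804220474 exp 0.3529753561664395
top 140.0 tip along 0.28712327985135294 exp 0.288547318369968 lat 0.33741850390873274 0.3659270158990143 exp 0.3529753561664395
```

View pics/c7.png

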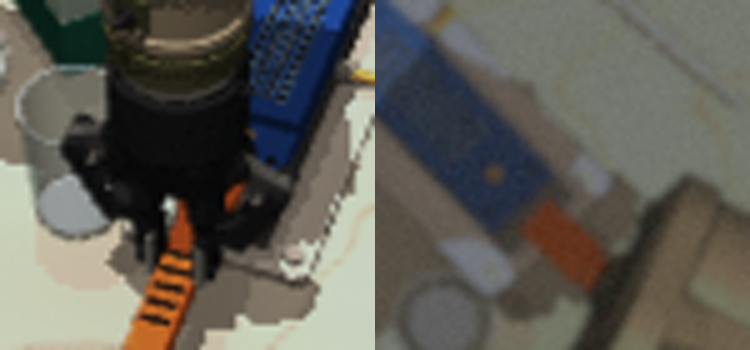

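```bash

python3 -m inch '[-0.1,-0.1,0.8,0, 0,0,0.8,0, 0,0,0.4,0, 0,0,0.2,0, 0,0,0,0]'
python3 -m inch '[0,0,0.1,0, 0,0,0,0, 0,0,0.05,0, 0,0,0,0, 0,0,0,0]'
python3 plan.py 0.3855 -0.1221 0.0555 42.5
```

```text
clock: 19.92
tcp_pos: [0.384, -0.1213, 0.0567]
orientation: [-0.001, 0.931, 0.365, -0.0]
wrist_force: [0.8, -0.7, -0.8]
finger_gap: 0.0209
grip_force: 98.0
clock: 20.33
tcp_pos: [0.3849, -0.1217, 0.0562]
orientation: [0.0, 0.931, 0.365, 0.0]
wrist_force: [-0.5, 0.9, -0.4]
finger_gap: 0.0209
grip_force: 98.0
t 20.33 tcp [ 0.3849 -0.1217  0.0562] yaw 42.84 turn 0.006 shift cm 0.02 0.07 0.07 len 0.1 F [-0.5  0.9 -0.4] gap 0.0209 grip 98
```

```bash

python3 -m inch '[0,0,0.1,0, 0,0,0,0, 0,0,0.05,0, 0,0,0,0, 0,0,0,0]'
python3 plan.py 0.3855 -0.1221 0.0555 42.5
python3 -m inch '[0,0,0.05,0, 0.4,0,0,0, 0.4,0,0,0, 0,0,0,0, 0,0,0,0]'
python3 plan.py 0.3855 -0.1221 0.0555 42.5
```

```text
clock: 20.75
tcp_pos: [0.3848, -0.1219, 0.0547]
orientation: [0.0, 0.931, 0.365, 0.0]
wrist_force: [-1.2, -1.0, 3.7]
finger_gap: 0.0207
grip_force: 98.4
t 20.75 tcp [ 0.3848 -0.1219  0.0547] yaw 42.84 turn 0.006 shift cm 0.04 0.07 -0.08 len 0.1 F [-1.2 -1.   3.7] gap 0.0207 grip 98
clock: 21.17
tcp_pos: [0.3912, -0.116, 0.0542]
orientation: [0.0, 0.931, 0.366, 0.001]
wrist_force: [-1.3, -1.4, 5.3]
finger_gap: 0.0208
grip_force: 98.6
t 21.17 tcp [ 0.3912 -0.116   0.0542] yaw 42.88 turn 0.007 shift cm -0.83 0.06 -0.13 len 0.8 F [-1.3 -1.4  5.3] gap 0.0208 grip 99
```

```bash

python3 -m inch '[0.4,0,0,0, 0.4,0,0,0, 0.2,0,0,0, 0,0,0,0, 0,0,0,0]'
python3 plan.py 0.3855 -0.1221 0.0555 42.5
python3 -m inch '[0.4,0,0,0, 0.4,0,0,0, 0,0,0,0, 0,0,0,0, 0,0,0,0]'
python3 plan.py 0.3855 -0.1221 0.0555 42.5
```

```text
clock: 21.58
tcp_pos: [0.3957, -0.1113, 0.0541]
orientation: [0.002, 0.931, 0.365, -0.003]
wrist_force: [-11.4, -11.1, 11.4]
finger_gap: 0.0206
grip_force: 99.5
t 21.58 tcp [ 0.3957 -0.1113  0.0541] yaw 42.76 turn 0.005 shift cm -1.48 0.11 -0.14 len 1.5 F [-11.4 -11.1  11.4] gap 0.0206 grip 99
clock: 22.0
tcp_pos: [0.4005, -0.1063, 0.0541]
orientation: [0.002, 0.931, 0.364, -0.005]
wrist_force: [-14.8, -12.3, 14.1]
finger_gap: 0.0207
grip_force: 99.8
t 22.00 tcp [ 0.4005 -0.1063  0.0541] yaw 42.72 turn 0.004 shift cm -2.17 0.15 -0.14 len 2.2 F [-14.8 -12.3  14.1] gap 0.0207 grip 100
```

```bash

python3 -m inch '[0,0,-0.1,0, 0.3,0,0,0, 0.3,0,0,0, 0,0,0,0, 0,0,0,0]'
python3 plan.py 0.3855 -0.1221 0.0555 42.5
python3 rise.py s10; python3 - <<'E'
from m import *
a=snap("top","top10"); r=cv2.imread("pics/top9.png")
cv2.imwrite("pics/c8.png",cv2.convertScaleAbs(cv2.hconcat([cv2.resize(i[165:215,245:305],None,fx=6.5,fy=6.5,interpolation=2) for i in(r,a)]),alpha=1.6))
for n,im in(("t9",r),("t10",a)):
    c,m=blobs(im,(5,120,60),(25,255,255),(240,150,310,235)); print(n,cv2.minAreaRect(c[0]))
E
```

```text
clock: 22.42
tcp_pos: [0.4043, -0.1024, 0.0549]
orientation: [0.002, 0.931, 0.364, -0.005]
wrist_force: [-15.2, -14.1, 13.2]
finger_gap: 0.021
grip_force: 99.8
t 22.42 tcp [ 0.4043 -0.1024  0.0549] yaw 42.71 turn 0.004 shift cm -2.72 0.18 -0.06 len 2.7 F [-15.2 -14.1  13.2] gap 0.0210 grip 100
a px [279.  169.1] shift [ 0.5  -0.33] corr 0.90 rise mm 1.5
mid px [271.5 184.1] shift [0.83 1.5 ] corr 0.55 rise mm -6.7
b px [263.2 204.1] shift [-6. -6.] corr 0.24 rise mm 27.2
plate px [258.  220.5] shift [3.5  0.67] corr 0.54 rise mm -3.1
t9 ((278.2500305175781, 198.75), (18.384775161743164, 9.192388534545898), 45.0)
t10 ((272.7500305175781, 195.25), (11.31370735168457, 9.192387580871582), 45.0)
```

View pics/c8.png

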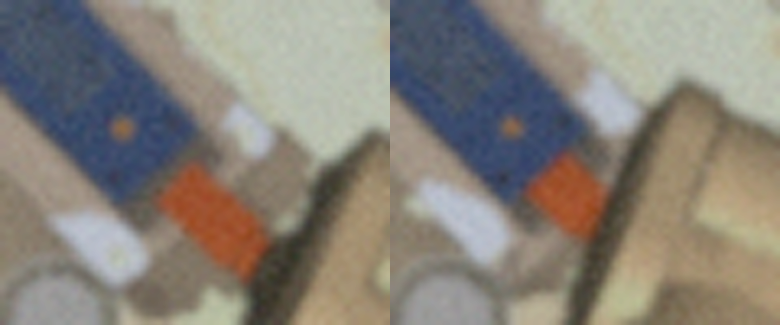

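```bash
cat > rear.py <<'E'
from m import *
import sys
def rear(im,tcp,yaw=42.7,h=.01):
    X=np.array([np.cos(np.radians(yaw)),np.sin(np.radians(yaw)),0])
    c,m=blobs(im,(5,120,60),(25,255,255),(180,150,300,300)); 
    P=np.vstack([onz("side",k[:,0].astype(float),tcp[2]-.0203+h) for k in c if cv2.contourArea(k)>15]); t=(P-tcp)@X
    return np.sort(t)[:8].mean()
if __name__=="__main__":
    print("rear end rel tcp before", rear(cv2.imread("pics/side9.png"),np.array([.387,-.1222,.0807])),"now",rear(snap("side"),get_state()["tcp_pos"]))
E
python3 rear.py
```

```text
rear end rel tcp before -0.06812684502807484 now -0.0693989520756085
```

```bash

python3 -m inch '[0.3,0,0,0, 0.3,0,0,0, 0.3,0,0,0, 0.3,0,0,0, 0.1,0,0,0]'
python3 plan.py 0.3855 -0.1221 0.0555 42.5
python3 rear.py; python3 rise.py s11
```

```text
clock: 22.98
tcp_pos: [0.4128, -0.0944, 0.0551]
orientation: [0.003, 0.931, 0.364, -0.007]
wrist_force: [-19.7, -17.8, 18.5]
finger_gap: 0.0208
grip_force: 100.4
t 22.98 tcp [ 0.4128 -0.0944  0.0551] yaw 42.66 turn 0.003 shift cm -3.89 0.20 -0.04 len 3.9 F [-19.7 -17.8  18.5] gap 0.0208 grip 100
rear end rel tcp before -0.06812684502807484 now -0.06945855387548303
a px [279.  169.1] shift [0.17 0.  ] corr 0.94 rise mm -0.0
mid px [271.5 184.1] shift [ 4.17 -4.33] corr 0.54 rise mm 19.4
b px [263.2 204.1] shift [-6.   -3.17] corr 0.25 rise mm 14.4
plate px [258.  220.5] shift [-6.    3.83] corr 0.53 rise mm -17.9
```

```bash

python3 -m inch '[-1,0,0,0, -1.5,0,0,0, -1.5,0,0,0, -1.5,0,-0.2,0, -1,0,-2,0]'
python3 -m inch '[0,0,-3,0, 0,0,-3,0, 0,0,-3,0, 0,0,0,-0.12, 0,0,0,-0.12]'
python3 -m inch '[0,0,0,-0.12, 0,0,0,-0.12, 0,0,0,-0.12, 0,0,0,-0.12, 0,0,0,-0.12]' >/dev/null
python3 -m inch '[0,0,0,-0.12, 0,0,0,-0.12, 0,0,0,-0.12, 0,0,0,-0.12, 0,0,0,-0.12]' >/dev/null
python3 -m inch '[0,0,0,-0.12, 0,0,0,-0.12, 0,0,0,-0.12, 0,0,0,-0.12, 0,0,0,-0.12]' >/dev/null
python3 -m inch '[0,0,0,-0.12, 0,0,0,-0.12, 0,0,0,-0.12, 0,0,0,-0.12, 0,0,0,-0.12]' >/dev/null
python3 -m inch '[0,0,0,-0.12, 0,0,0,-0.12, 0,0,0,-0.12, 0,0,0,-0.12, -2,0,0,0]'
python3 plan.py 0.6805 0.1481 0.15 222.7
```

```text
clock: 23.5
tcp_pos: [0.3669, -0.1338, 0.0744]
orientation: [-0.003, 0.931, 0.365, -0.002]
wrist_force: [0.1, -0.1, -0.6]
finger_gap: 0.0209
grip_force: 98.0
clock: 23.92
tcp_pos: [0.3713, -0.1355, 0.1686]
orientation: [0.001, 0.879, 0.477, 0.001]
wrist_force: [0.5, 0.7, -1.3]
finger_gap: 0.0206
grip_force: 98.0
clock: 26.0
tcp_pos: [0.3834, -0.122, 0.1662]
orientation: [-0.001, -0.357, 0.934, 0.001]
wrist_force: [0.1, 0.2, -0.5]
finger_gap: 0.0206
grip_force: 98.0
t 26.00 tcp [ 0.3834 -0.122   0.1662] yaw -138.18 turn -0.015 shift cm -40.15 -0.29 1.62 len 40.2 F [ 0.1  0.2 -0.5] gap 0.0206 grip 98
```

```bash

python3 -m inch '[-3,0,0,-0.015, -3.8,0,0,0, -3.8,0,0,0, -3.8,0,0,0, -3.8,0,0,0]' >/dev/null
python3 -m inch '[-3.8,0,0,0, -3.8,0,0,0, -3.8,0,0,0, -3.8,0,0,0, -3.8,0,1.5,0]' >/dev/null
python3 -m inch '[-2.5,-0.2,3,0, 0,0,2.5,0, 0,0,2,0, 0,0,0,0, 0,0,0,0]'
python3 plan.py 0.6805 0.1481 0.0555 222.7
python3 - <<'E'
from m import *
a=snap("top","top12"); b=snap("side","side12")
s=get_state(); M=q2R(s["orientation"]); tip=s["tcp_pos"]+M[:,0]*.088-[0,0,.0203]
for n,im,roi in(("side",b,(260,110,310,180)),("top",a,(205,110,250,165))):
    c,m=blobs(im,(5,120,60),(25,255,255),roi); P=onz(n,c[0][:,0].astype(float),tip[2]+.001); t=P@M[:,0]; lat=P@M[:,1]; i=t>t.max()-.006
    print(n,cv2.contourArea(c[0]),"tip along",t.max(),"exp",tip@M[:,0],"lat",lat[i].mean(),"exp",tip@M[:,1])
E
python3 rise.py s12
```

```text
clock: 27.25
tcp_pos: [0.6776, 0.1447, 0.0746]
orientation: [-0.002, -0.362, 0.932, 0.001]
wrist_force: [0.8, -0.0, 0.8]
finger_gap: 0.0207
grip_force: 98.1
t 27.25 tcp [0.6776 0.1447 0.0746] yaw -137.50 turn -0.004 shift cm -0.44 0.05 1.91 len 2.0 F [ 0.8 -0.   0.8] gap 0.0207 grip 98
side 179.5 tip along -0.5103181537364421 exp -0.5112151405385823 lat -0.35497340407913375 exp -0.3525376235262852
top 101.5 tip along -0.5066081314429404 exp -0.5112151405385823 lat -0.3526111308111227 exp -0.3525376235262852
a px [279.  169.1] shift [ 0.   -0.17] corr 0.83 rise mm 0.8
mid px [271.5 184.1] shift [ 0. -1.] corr 0.84 rise mm 4.5
b px [263.2 204.1] shift [ 0.17 -1.17] corr 0.97 rise mm 5.3
plate px [258.  220.5] shift [0. 0.] corr 1.00 rise mm -0.0
```

```bash

python3 -m inch '[-0.3,0,0.6,0, 0,0,0.7,0, 0,0,0.4,0, 0,0,0,0, 0,0,0,0]'
python3 -m inch '[0,0,0.15,0, 0,0,0,0, 0,0,0,0, 0,0,0,0, 0,0,0,0]'
python3 plan.py 0.6805 0.1481 0.0555 222.7
```

```text
clock: 27.82
tcp_pos: [0.6812, 0.1461, 0.0596]
orientation: [-0.0, -0.362, 0.932, 0.0]
wrist_force: [0.3, -0.3, -1.8]
finger_gap: 0.0209
grip_force: 98.1
clock: 28.23
tcp_pos: [0.6818, 0.1463, 0.0587]
orientation: [0.0, -0.362, 0.932, -0.0]
wrist_force: [0.2, -0.2, -0.7]
finger_gap: 0.0207
grip_force: 98.1
t 28.23 tcp [0.6818 0.1463 0.0587] yaw -137.53 turn -0.004 shift cm -0.02 0.22 0.32 len 0.4 F [ 0.2 -0.2 -0.7] gap 0.0207 grip 98
```

```bash

python3 -m inch '[0,0.1,0.25,0, 0,0.1,0.05,0, 0,0,0.05,0, 0,0,0,0, 0,0,0,0]'
python3 plan.py 0.6805 0.1481 0.0555 222.7
python3 -m inch '[0,0,0.05,0, 0.4,0,0,0, 0.4,0,0,0, 0,0,0,0, 0,0,0,0]'
python3 plan.py 0.6805 0.1481 0.0555 222.7
```

```text
clock: 28.65
tcp_pos: [0.6805, 0.1478, 0.0553]
orientation: [0.0, -0.362, 0.932, -0.0]
wrist_force: [-0.6, -0.4, 1.3]
finger_gap: 0.0209
grip_force: 98.4
t 28.65 tcp [0.6805 0.1478 0.0553] yaw -137.53 turn -0.004 shift cm -0.02 0.02 -0.02 len 0.0 F [-0.6 -0.4  1.3] gap 0.0209 grip 98
clock: 29.07
tcp_pos: [0.6743, 0.1421, 0.0549]
orientation: [0.0, -0.362, 0.932, -0.0]
wrist_force: [0.1, 0.8, 2.0]
finger_gap: 0.0207
grip_force: 98.5
t 29.07 tcp [0.6743 0.1421 0.0549] yaw -137.55 turn -0.004 shift cm -0.86 0.02 -0.06 len 0.9 F [0.1 0.8 2. ] gap 0.0207 grip 99
```

```bash

python3 -m inch '[0.5,0,0,0, 0.5,0,0,0, 0.5,0,0,0, 0.4,0,0,0, 0.4,0,0,0]'
python3 -m inch '[0.3,0,0,0, 0.3,0,0,0, 0.2,0,0,0, 0,0,0,0, 0,0,0,0]'
python3 plan.py 0.6805 0.1481 0.0555 222.7
python3 rise.py s13
```

```text
clock: 29.48
tcp_pos: [0.6615, 0.1294, 0.0567]
orientation: [0.006, -0.363, 0.932, 0.001]
wrist_force: [11.4, 12.6, 1.7]
finger_gap: 0.021
grip_force: 98.4
clock: 29.9
tcp_pos: [0.6555, 0.1236, 0.0564]
orientation: [0.005, -0.363, 0.932, 0.001]
wrist_force: [9.9, 8.0, 2.5]
finger_gap: 0.0204
grip_force: 98.4
t 29.90 tcp [0.6555 0.1236 0.0564] yaw -137.46 turn -0.003 shift cm -3.50 0.10 0.09 len 3.5 F [9.9 8.  2.5] gap 0.0204 grip 98
a px [279.  169.1] shift [ 0.   -0.67] corr 0.83 rise mm 3.0
mid px [271.5 184.1] shift [-1.  1.] corr 0.86 rise mm -4.5
b px [263.2 204.1] shift [ 0.   -0.67] corr 0.97 rise mm 3.0
plate px [258.  220.5] shift [0. 0.] corr 1.00 rise mm -0.0
```

```bash

python3 -m inch '[0.3,0,0,0, 0.3,0,0,0, 0.3,0,0,0, 0.2,0,0,0, 0,0,0,0]'
python3 plan.py 0.6805 0.1481 0.0555 222.7
python3 rise.py s14
```

```text
clock: 30.37
tcp_pos: [0.6448, 0.1144, 0.056]
orientation: [0.002, -0.362, 0.932, -0.0]
wrist_force: [3.6, 2.9, 6.0]
finger_gap: 0.0207
grip_force: 98.9
t 30.37 tcp [0.6448 0.1144 0.056 ] yaw -137.52 turn -0.004 shift cm -4.91 0.06 0.05 len 4.9 F [3.6 2.9 6. ] gap 0.0207 grip 99
a px [279.  169.1] shift [ 0.17 -1.33] corr 0.81 rise mm 6.0
mid px [271.5 184.1] shift [ 0. -1.] corr 0.85 rise mm 4.5
b px [263.2 204.1] shift [-0.17 -0.5 ] corr 0.98 rise mm 2.3
plate px [258.  220.5] shift [0. 0.] corr 1.00 rise mm -0.0
```

```bash

python3 -m inch '[-1,0,0,0, -1.5,0,0,0, -1.5,0,0,0, -1.5,0,0,0, -1.5,0,-0.5,0]'
python3 -m inch '[0,0,-2,0, 0,0,-3,0, 0,0,-3,0, 0,0,-2,0, 2,0,0,0]'
python3 -m inch '[4,0,0,0, 4,0,0,0, 4,0,0,0, 4,0,0,0, 4,0,0,0]' >/dev/null
python3 -m inch '[4,0,0,0, 4,0,0,0, 4,0,0,0, 4,0,0,0, 4,0,0,0]' >/dev/null
python3 -m inch '[0,0,0,0.12, 0,0,0,0.12, 0,0,0,0.12, 0,0,0,0.12, 0,0,0,0.12]' >/dev/null
python3 -m inch '[0,0,0,0.12, 0,0,0,0.12, 0,0,0,0.12, 0,0,0,0.12, 0,0,0,0.12]' >/dev/null
python3 -m inch '[0,0,0,0.12, 0,0,0,0.12, 0,0,0,0.12, 0,0,0,0.12, 0,0,0,0.12]' >/dev/null
python3 -m inch '[0,0,0,0.12, 0,0,0,0.12, 0,0,0,0.12, 0,0,0,0.12, 0,0,0,0.12]' >/dev/null
python3 -m inch '[0,0,0,0.12, 0,0,0,0.12, 0,0,0,0.12, 0,0,0,0.12, 0,0,0,0.12]'
python3 plan.py 0.3855 -0.1221 0.08 42.5
python3 rise.py s15
```

```text
clock: 30.83
tcp_pos: [0.6927, 0.1603, 0.0574]
orientation: [-0.003, -0.362, 0.932, 0.0]
wrist_force: [0.1, -0.0, -1.2]
finger_gap: 0.0209
grip_force: 98.1
clock: 31.25
tcp_pos: [0.6833, 0.1489, 0.1638]
orientation: [0.004, -0.363, 0.932, -0.001]
wrist_force: [0.6, -0.7, -0.0]
finger_gap: 0.0205
grip_force: 98.1
clock: 34.17
tcp_pos: [0.3832, -0.1217, 0.1583]
orientation: [-0.001, 0.906, 0.424, -0.001]
wrist_force: [1.5, -0.6, -0.7]
finger_gap: 0.0204
grip_force: 98.1
t 34.17 tcp [ 0.3832 -0.1217  0.1583] yaw 50.21 turn 0.135 shift cm 0.15 0.19 7.83 len 7.8 F [ 1.5 -0.6 -0.7] gap 0.0204 grip 98
a px [279.  169.1] shift [ 0.17 -1.5 ] corr 0.97 rise mm 6.8
mid px [271.5 184.1] shift [ 2.17 -5.17] corr 0.68 rise mm 23.1
b px [263.2 204.1] shift [-4.83 -0.83] corr 0.18 rise mm 3.8
plate px [258.  220.5] shift [1.67 0.5 ] corr 0.94 rise mm -2.3
```

```bash

python3 -m inch '[0,0,0,0.07, 0,0,0,0.065, 0.1,0.1,2.5,0, 0,0.1,3,0, 0,0,2,0]'
python3 -m inch '[0,0,1.8,0, 0,0,0.6,0, 0,0,0.3,0, 0,0,0,0, 0,0,0,0]'
python3 plan.py 0.3855 -0.1221 0.0555 42.6
```

```text
clock: 34.63
tcp_pos: [0.3854, -0.1224, 0.0823]
orientation: [-0.001, 0.93, 0.366, -0.001]
wrist_force: [-0.4, -0.3, -1.6]
finger_gap: 0.0208
grip_force: 98.1
clock: 35.05
tcp_pos: [0.3876, -0.1233, 0.0581]
orientation: [0.0, 0.931, 0.365, 0.0]
wrist_force: [1.0, -0.8, -0.7]
finger_gap: 0.0208
grip_force: 98.1
t 35.05 tcp [ 0.3876 -0.1233  0.0581] yaw 42.88 turn 0.005 shift cm -0.07 -0.23 0.26 len 0.4 F [ 1.  -0.8 -0.7] gap 0.0208 grip 98
```

```bash

python3 -m inch '[0,-0.2,0.2,0, 0,0,0.1,0, 0,0,0,0, 0,0,0,0, 0,0,0,0]'
python3 plan.py 0.3855 -0.1221 0.0555 42.6
python3 -m inch '[0.5,0,0,0, 0.5,0,0,0, 0.5,0,0,0, 0.5,0,0,0, 0.4,0,0,0]'
python3 plan.py 0.3855 -0.1221 0.0555 42.6
```

```text
clock: 35.47
tcp_pos: [0.3865, -0.1219, 0.055]
orientation: [0.001, 0.931, 0.365, 0.0]
wrist_force: [-0.6, -0.5, 1.8]
finger_gap: 0.0212
grip_force: 98.4
t 35.47 tcp [ 0.3865 -0.1219  0.055 ] yaw 42.85 turn 0.004 shift cm -0.08 -0.05 -0.05 len 0.1 F [-0.6 -0.5  1.8] gap 0.0212 grip 98
clock: 35.88
tcp_pos: [0.404, -0.1052, 0.0548]
orientation: [0.0, 0.931, 0.365, -0.0]
wrist_force: [-3.6, -3.6, 6.5]
finger_gap: 0.0206
grip_force: 99.0
t 35.88 tcp [ 0.404  -0.1052  0.0548] yaw 42.86 turn 0.004 shift cm -2.50 -0.01 -0.07 len 2.5 F [-3.6 -3.6  6.5] gap 0.0206 grip 99
```

```bash

python3 -m inch '[0.4,0,-0.05,0, 0.4,0,0,0, 0.4,0,0,0, 0.3,0,0,0, 0,0,0,0]'
python3 plan.py 0.3855 -0.1221 0.0555 42.6
python3 -m inch '[0.3,0,0,0, 0.3,0,0,0, 0.2,0,0,0, 0,0,0,0, 0,0,0,0]'
python3 plan.py 0.3855 -0.1221 0.0555 42.6; python3 rear.py; python3 rise.py s16
```

```text
clock: 36.3
tcp_pos: [0.4121, -0.0969, 0.0552]
orientation: [0.002, 0.931, 0.365, -0.004]
wrist_force: [-11.8, -10.5, 11.9]
finger_gap: 0.0208
grip_force: 99.8
t 36.30 tcp [ 0.4121 -0.0969  0.0552] yaw 42.77 turn 0.003 shift cm -3.66 0.05 -0.03 len 3.7 F [-11.8 -10.5  11.9] gap 0.0208 grip 100
clock: 36.72
tcp_pos: [0.4201, -0.0903, 0.0555]
orientation: [0.001, 0.931, 0.365, -0.001]
wrist_force: [-6.8, -5.3, 10.7]
finger_gap: 0.0212
grip_force: 99.5
t 36.72 tcp [ 0.4201 -0.0903  0.0555] yaw 42.84 turn 0.004 shift cm -4.70 -0.00 0.00 len 4.7 F [-6.8 -5.3 10.7] gap 0.0212 grip 99
rear end rel tcp before -0.06812684502807484 now -0.06855421589851646
a px [279.  169.1] shift [ 0.5 -1. ] corr 0.92 rise mm 4.5
mid px [271.5 184.1] shift [ 4.67 -5.  ] corr 0.54 rise mm 22.4
b px [263.2 204.1] shift [-6.   -4.67] corr 0.29 rise mm 21.2
plate px [258.  220.5] shift [-3.   -0.83] corr 0.58 rise mm 3.9
```

```bash

python3 -m inch '[0.1,0,0,0, 0.1,0,0,0, 0,0,0,0, 0,0,0,0, 0,0,0,0]'
python3 plan.py 0.3855 -0.1221 0.0555 42.6
python3 -m inch '[-1,0,0,0, -1.5,0,0,0, -1.5,0,0,0, -1.5,0,0,0, -1.5,0,-0.5,0]' >/dev/null
python3 -m inch '[0,0,-2,0, 0,0,-2,0, 0,-2,-1,0, 0,-3.5,-1,0, 0,-3.5,0,0]' 
python3 -m inch '[0,-3.5,0,0, 0,-3.5,0,0, 0,-3.5,0,0, 0,-2,0,0, 0,0,0,0]' 
python3 plan.py 0.45 -0.25 0.0555 42.6
python3 rise.py s17
```

```text
clock: 37.23
tcp_pos: [0.4213, -0.0892, 0.0556]
orientation: [0.001, 0.931, 0.365, -0.002]
wrist_force: [-6.8, -6.0, 12.2]
finger_gap: 0.0211
grip_force: 99.6
t 37.23 tcp [ 0.4213 -0.0892  0.0556] yaw 42.82 turn 0.004 shift cm -4.86 -0.00 0.01 len 4.9 F [-6.8 -6.  12.2] gap 0.0211 grip 100
clock: 38.07
tcp_pos: [0.3104, -0.0697, 0.1213]
orientation: [0.001, 0.931, 0.365, 0.001]
wrist_force: [-0.1, 1.1, -0.8]
finger_gap: 0.0205
grip_force: 98.1
clock: 38.48
tcp_pos: [0.2201, 0.0247, 0.1188]
orientation: [-0.002, 0.93, 0.367, -0.001]
wrist_force: [0.3, -0.3, -0.6]
finger_gap: 0.0208
grip_force: 98.2
t 38.48 tcp [0.2201 0.0247 0.1188] yaw 43.07 turn 0.008 shift cm -1.67 35.78 6.33 len 36.4 F [ 0.3 -0.3 -0.6] gap 0.0208 grip 98
a px [279.  169.1] shift [ 0.17 -1.33] corr 0.98 rise mm 6.0
mid px [271.5 184.1] shift [ 0.   -1.83] corr 0.79 rise mm 8.2
b px [263.2 204.1] shift [ 0.17 -1.5 ] corr 0.97 rise mm 6.8
plate px [258.  220.5] shift [0. 0.] corr 1.00 rise mm -0.0
```

```bash
python3 - <<'E'
from m import *
u=np.array([.7373,.6756,0]); n=np.array([.6756,-.7373,0]); C=np.array([.533,.013,0])
def ecc(cn,ref,now,P,r):
    p=proj(cn,P)[0]; q=proj(cn,P+[0,0,.01])[0]; x,y=np.round(p).astype(int)
    g=lambda f:cv2.cvtColor(cv2.imread(f"pics/{f}.png"),cv2.COLOR_BGR2HSV)[y-r:y+r+1,x-r:x+r+1,1].astype(np.float32)
    try: cc,W=cv2.findTransformECC(g(ref),g(now),np.eye(2,3,dtype=np.float32),cv2.MOTION_TRANSLATION,(3,200,1e-6),None,3)
    except cv2.error as e: return None
    d=W[:,2]; e=(q-p)/10
    return round(float(d@e/(e@e)),2),round(float(cc),3),d.round(2).tolist()
a=snap("top","top17")
for k in(.085,-.085):
    for f in("side12","s12","s15","s17"): print(k,f,ecc("side","side0",f,C+u*k+[0,0,.054],12))
# beaker unmoved?
for nm,P in(("beaker",[.378,-.001,.06]),("tipbox",[.465,.15,.06]),("pipette",[.62,-.07,.02]),("rack",[.665,-.14,.03]),("dish",[.4,.12,.01])): print(nm,ecc("side","side0","s17",np.array(P),12))
E
python3 -m inch '[0,3.5,0,0, 0,3.5,0,0, 0,3.5,0,0, 0,3.5,0,0, 0,3.5,0,0]'
python3 plan.py 0.45 -0.25 0.03 42.6
```

```text
0.085 side12 (-1.35, 0.734, [-0.3400000035762787, 0.2800000011920929])
0.085 s12 (-1.4, 0.747, [-0.3499999940395355, 0.28999999165534973])
0.085 s15 (7.2, 0.995, [0.14000000059604645, -1.590000033378601])
0.085 s17 (6.51, 0.995, [0.09000000357627869, -1.440000057220459])
-0.085 side12 (5.66, 0.994, [0.15000000596046448, -1.2400000095367432])
-0.085 s12 (5.67, 0.994, [0.14000000059604645, -1.25])
-0.085 s15 (-3.33, 0.531, [2.940000057220459, 0.8100000023841858])
-0.085 s17 (6.55, 0.974, [0.27000001072883606, -1.440000057220459])
beaker (-1.81, 0.889, [0.2199999988079071, 0.38999998569488525])
tipbox (0.23, 1.0, [0.009999999776482582, -0.05000000074505806])
pipette (0.57, 0.994, [0.019999999552965164, -0.11999999731779099])
rack (0.06, 1.0, [-0.009999999776482582, -0.009999999776482582])
dish (-0.08, 0.979, [0.07000000029802322, 0.009999999776482582])
clock: 39.0
tcp_pos: [0.3455, -0.1091, 0.1196]
orientation: [0.0, 0.931, 0.365, 0.0]
wrist_force: [0.3, 1.1, 0.5]
finger_gap: 0.0208
grip_force: 98.2
t 39.00 tcp [ 0.3455 -0.1091  0.1196] yaw 42.77 turn 0.003 shift cm -1.84 17.45 8.96 len 19.7 F [0.3 1.1 0.5] gap 0.0208 grip 98
```

```bash

python3 -m inch '[0,3.5,0,0, -1.5,3.5,0,0, -1.5,3.5,0,0, -1.5,3.5,1,0, -1.5,3.5,2,0]' >/dev/null
python3 -m inch '[-1,2,2,0, 0,0,2,0, 0,0,1.5,0, 0,0,0,0, 0,0,0,0]' 
python3 plan.py 0.43 -0.32 0.0195 42.6
```

```text
clock: 39.83
tcp_pos: [0.4237, -0.2962, 0.0341]
orientation: [-0.002, 0.931, 0.365, -0.001]
wrist_force: [0.9, 0.8, 0.4]
finger_gap: 0.0209
grip_force: 98.2
t 39.83 tcp [ 0.4237 -0.2962  0.0341] yaw 42.79 turn 0.003 shift cm -1.15 2.18 1.46 len 2.9 F [0.9 0.8 0.4] gap 0.0209 grip 98
```

```bash

python3 -m inch '[0,0.8,0.5,0, 0,0.7,0.5,0, 0,0,0.3,0, 0,0,0.1,0, 0,0,0.05,0]'
python3 plan.py 0.43 -0.32 0.0195 42.6
python3 -m inch '[0,0,0.05,0, 0,0,0,0, 0,0,0,0, 0,0,0,0, 0,0,0,0]'
```

```text
clock: 40.25
tcp_pos: [0.4346, -0.307, 0.0212]
orientation: [0.0, 0.931, 0.365, 0.0]
wrist_force: [-0.7, -0.8, -0.4]
finger_gap: 0.021
grip_force: 98.2
t 40.25 tcp [ 0.4346 -0.307   0.0212] yaw 42.86 turn 0.005 shift cm -1.22 0.65 0.17 len 1.4 F [-0.7 -0.8 -0.4] gap 0.0210 grip 98
clock: 40.67
tcp_pos: [0.4345, -0.307, 0.0208]
orientation: [0.0, 0.931, 0.365, 0.0]
wrist_force: [0.7, 0.1, -0.8]
finger_gap: 0.0206
grip_force: 98.2
```

```bash

python3 -m inch '[0,0,0.1,0, 0,0,0.05,0, 0,0,0,0, 0,0,0,0, 0,0,0,0]'
python3 -m inch '[0,0,0,0, 0,0,0,0, 0,0,0,0, 0,0,-1,0, 0,0,-2,0]' 1 60
python3 -m inch '[0,0,-3,0, 0,0,-3,0, 0,0,-3,0, 0,-2,-2,0, 0,-3.5,0,0]'
python3 plan.py 0.533 0.013 0.12 42.6
python3 - <<'E'
from m import *
b=snap("side","side18")
c,m=blobs(b,(5,120,60),(25,255,255),(230,220,370,340)); r=cv2.minAreaRect(c[0]); print(cv2.contourArea(c[0]),r,onz("side",cv2.boxPoints(r),.005)[:,:2].round(3).tolist())
E
```

```text
clock: 41.08
tcp_pos: [0.4346, -0.3071, 0.0203]
orientation: [0.0, 0.931, 0.365, 0.0]
wrist_force: [-1.8, 2.0, 8.5]
finger_gap: 0.0206
grip_force: 99.3
clock: 41.5
tcp_pos: [0.4329, -0.3055, 0.0476]
orientation: [-0.002, 0.931, 0.365, -0.001]
wrist_force: [-0.1, -0.3, -0.3]
finger_gap: 0.0796
grip_force: 0.0
clock: 41.92
tcp_pos: [0.401, -0.2709, 0.1646]
orientation: [0.005, 0.931, 0.365, 0.003]
wrist_force: [0.7, -1.1, 0.8]
finger_gap: 0.0855
grip_force: 0.0
t 41.92 tcp [ 0.401  -0.2709  0.1646] yaw 42.80 turn 0.003 shift cm 28.93 -11.96 4.46 len 31.6 F [ 0.7 -1.1  0.8] gap 0.0855 grip 0
408.5 ((298.2353210449219, 281.5588684082031), (10.914102554321289, 47.53697967529297), 14.03624439239502) [[0.38, -0.343], [0.485, -0.232], [0.507, -0.254], [0.4, -0.363]]
```

```bash

python3 -m inch '[2.9,-1.2,0,0, 2.9,-1.2,0,0, 2.9,-1.2,0,0, 2.9,-1.2,0,0, 2.9,-1.2,0,0]' >/dev/null
python3 -m inch '[2.9,-1.2,0,0, 2.9,-1.2,0,0, 2.9,-1.2,0,0, 2.9,-1.2,0,0, 1.5,-0.7,1,0]' >/dev/null
python3 -m inch '[0,0,2,0, 0,0,2,0, 0,0,0,0, 0,0,0,0, 0,0,0,0]'
python3 plan.py 0.533 0.013 0.052 42.6
```

```text
clock: 43.22
tcp_pos: [0.5215, 0.0051, 0.1101]
orientation: [0.0, 0.931, 0.365, 0.0]
wrist_force: [0.5, 0.1, 0.3]
finger_gap: 0.0852
grip_force: 0.0
t 43.22 tcp [0.5215 0.0051 0.1101] yaw 42.83 turn 0.004 shift cm 1.38 0.20 5.81 len 6.0 F [0.5 0.1 0.3] gap 0.0852 grip 0
```

```bash

python3 -m inch '[0.7,0.1,1.5,0, 0.7,0.1,2,0, 0,0,1.5,0, 0,0,0.5,0, 0,0,0.3,0]'
python3 plan.py 0.533 0.013 0.050 42.6
python3 -m inch '[0,0,0.1,0, 0,0,0,0, 0,0,0,0, 0,0,0,0, 0,0,0,0]' -1 40
python3 plan.py 0.533 0.013 0.050 42.6
```

```text
clock: 43.63
tcp_pos: [0.5329, 0.013, 0.0515]
orientation: [-0.0, 0.931, 0.365, -0.0]
wrist_force: [0.5, 0.6, 0.1]
finger_gap: 0.085
grip_force: 0.0
t 43.63 tcp [0.5329 0.013  0.0515] yaw 42.81 turn 0.004 shift cm 0.00 0.01 0.15 len 0.1 F [0.5 0.6 0.1] gap 0.0850 grip 0
clock: 44.05
tcp_pos: [0.5336, 0.0134, 0.051]
orientation: [0.0, 0.931, 0.365, 0.001]
wrist_force: [0.9, 1.2, 1.8]
finger_gap: 0.0593
grip_force: 43.9
t 44.05 tcp [0.5336 0.0134 0.051 ] yaw 42.86 turn 0.004 shift cm -0.08 -0.01 0.10 len 0.1 F [0.9 1.2 1.8] gap 0.0593 grip 44
```

Gripped at about 60 mm. I'll lift gently and watch the force.

```bash

python3 -m inch '[0,0,-0.2,0, 0,0,-0.3,0, 0,0,-0.4,0, 0,0,-0.5,0, 0,0,-0.5,0]' - 50
python3 -m inch '[0,0,-1,0, 0,0,-2,0, 0,0,-3,0, 0,0,-3,0, 0,0,-2,0]'
python3 plan.py 0.4985 0.395 0.15 84.5
```

```text
clock: 44.47
tcp_pos: [0.5325, 0.0134, 0.0694]
orientation: [-0.0, 0.931, 0.365, -0.0]
wrist_force: [-0.0, -0.5, -3.1]
finger_gap: 0.059
grip_force: 55.8
clock: 44.88
tcp_pos: [0.5336, 0.0133, 0.1828]
orientation: [0.001, 0.931, 0.365, 0.001]
wrist_force: [1.1, 0.2, -3.1]
finger_gap: 0.0588
grip_force: 56.0
t 44.88 tcp [0.5336 0.0133 0.1828] yaw 42.85 turn -0.727 shift cm 37.66 -7.15 3.28 len 38.5 F [ 1.1  0.2 -3.1] gap 0.0588 grip 56
```

```bash

python3 -m inch '[0,0,0,-0.12, 0,0,0,-0.12, 0,0,0,-0.12, 0,0,0,-0.12, 0,0,0,-0.12]' >/dev/null
python3 -m inch '[0,0,0,-0.12, 2.5,-0.5,0,0, 3.5,-0.7,0,0, 3.5,-0.7,0,0, 3.5,-0.7,0,0]' >/dev/null
python3 -m inch '[3.5,-0.7,0,0, 3.5,-0.7,0,0, 3.5,-0.7,0,0, 3.5,-0.7,0,0, 3.5,-0.7,0,0]' >/dev/null
python3 -m inch '[3,-0.5,1,0, 0,0,2,0, 0,0,2,0, 0,0,0,0, 0,0,0,0]'
python3 plan.py 0.4985 0.395 0.0115 84.5
python3 - <<'E'
from m import *
a=snap("top","top20"); b=snap("side","side20"); o=b.copy(); 
cv2.imwrite("pics/c9.png",cv2.hconcat([cv2.resize(a[130:230,80:220],None,fx=2.8,fy=4,interpolation=2),cv2.resize(b[70:195,150:275],None,fx=3.2,fy=3.2,interpolation=2)]))
E
```

```text
clock: 46.55
tcp_pos: [0.5005, 0.3529, 0.1286]
orientation: [-0.0, 0.742, 0.67, -0.001]
wrist_force: [0.1, 0.8, -2.6]
finger_gap: 0.0591
grip_force: 55.7
t 46.55 tcp [0.5005 0.3529 0.1286] yaw 84.12 turn -0.007 shift cm 4.17 -0.60 11.71 len 12.4 F [ 0.1  0.8 -2.6] gap 0.0591 grip 56
```

View pics/c9.png

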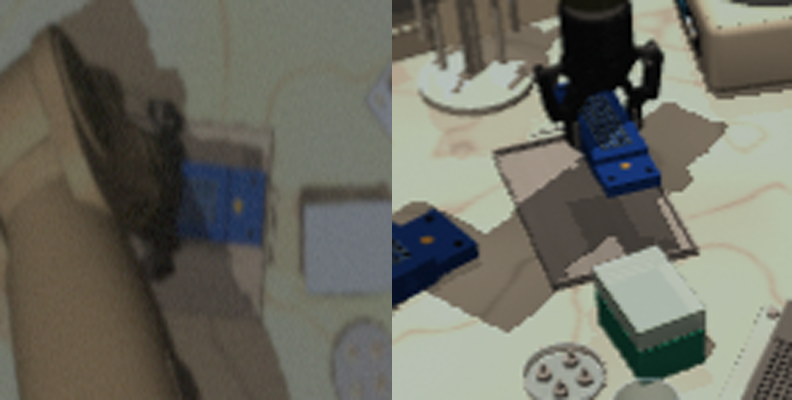

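```bash

python3 -m inch '[2,-0.3,1,0, 2.2,-0.3,2,0, 0,0,2.5,0, 0,0,2,0, 0,0,1.5,0]'
python3 -m inch '[0,0,1,0, 0,0,0.5,0, 0,0,0,0, 0,0,0,0, 0,0,0,0]'
python3 plan.py 0.4985 0.395 0.0115 84.5
```

```text
clock: 47.07
tcp_pos: [0.5005, 0.3959, 0.0393]
orientation: [0.0, 0.743, 0.67, 0.001]
wrist_force: [-0.4, 0.2, -3.7]
finger_gap: 0.0594
grip_force: 55.8
clock: 47.48
tcp_pos: [0.5012, 0.3962, 0.0258]
orientation: [0.0, 0.743, 0.67, 0.001]
wrist_force: [0.0, -0.5, -2.7]
finger_gap: 0.0589
grip_force: 55.8
t 47.48 tcp [0.5012 0.3962 0.0258] yaw 84.08 turn -0.007 shift cm -0.15 -0.25 1.43 len 1.5 F [ 0.  -0.5 -2.7] gap 0.0589 grip 56
```

```bash

python3 -m inch '[0,-0.2,0.4,0, 0,0,0.3,0, 0,0,0.2,0, 0,0,0,0, 0,0,0,0]'
python3 -m inch '[0,0,0.2,0, 0,0,0,0, 0,0,0.1,0, 0,0,0,0, 0,0,0,0]'
python3 -m inch '[0,0,0.1,0, 0,0,0,0, 0,0,0.05,0, 0,0,0,0, 0,0,0,0]'
```

```text
clock: 47.9
tcp_pos: [0.4978, 0.3959, 0.015]
orientation: [-0.0, 0.743, 0.67, -0.0]
wrist_force: [0.3, 0.1, -2.6]
finger_gap: 0.0589
grip_force: 55.8
clock: 48.32
tcp_pos: [0.4981, 0.396, 0.0123]
orientation: [-0.0, 0.743, 0.67, 0.0]
wrist_force: [-0.5, -0.3, -3.9]
finger_gap: 0.059
grip_force: 55.9
clock: 48.73
tcp_pos: [0.4981, 0.396, 0.012]
orientation: [0.0, 0.743, 0.67, 0.0]
wrist_force: [-4.2, -3.0, 7.0]
finger_gap: 0.0589
grip_force: 56.8
```

```bash

python3 -m inch '[0,0,-0.1,0, 0,0,0,0, 0,0,0,0, 0,0,0,0, 0,0,-0.5,0]' 1
python3 -m inch '[0,0,-2,0, 0,0,-3,0, 0,0,-3,0, 0,0,-3,0, 0,0,-3,0]'
python3 -m inch '[-1,2,-2,0, -1,3,-2,0, -1,3,0,0, -1,3,0,0, -1,3,0,0]'
python3 -m inch '[-2,0,0,0, -3,0,0,0, -3,0,0,0, -3,0,0,0, 0,0,0,0]'
python3 plan.py 0.4985 0.395 0.0115 84.5
python3 - <<'E'
from m import *
a=snap("top","top21"); b=snap("side","side21"); a=cv2.convertScaleAbs(a,alpha=1.4)
cv2.imwrite("pics/c10.png",cv2.hconcat([cv2.resize(a[90:300,60:400],(400,247)),cv2.resize(b[80:310,60:430],(400,247))]) if 0 else cv2.resize(b[70:320,80:400],(768,600),interpolation=2))
r=cv2.imread("pics/side0.png")
c,_=blobs(b,(100,120,40),(130,255,255),(170,95,260,165)); q=cv2.minAreaRect(c[0]); print(onz("side",cv2.boxPoints(q),.025)[:,:2].round(3).tolist())
for nm,P in(("beaker",[.378,-.001,.04]),("tipbox",[.465,.15,.06]),("pipette",[.62,-.07,.02]),("rack",[.665,-.14,.03]),("dish",[.4,.12,.01])):
    x,y=np.round(proj("side",np.array(P))[0]).astype(int); g=lambda i:i[y-15:y+16,x-15:x+16,1].astype(np.float32)
    print(nm,cv2.phaseCorrelate(g(r),g(b)))
E
```

```text
clock: 49.15
tcp_pos: [0.4974, 0.3956, 0.0157]
orientation: [-0.0, 0.743, 0.67, -0.001]
wrist_force: [0.4, 0.4, -0.1]
finger_gap: 0.0853
grip_force: 0.0
clock: 49.57
tcp_pos: [0.4978, 0.3959, 0.1583]
orientation: [-0.0, 0.743, 0.67, 0.0]
wrist_force: [0.6, 0.9, -0.2]
finger_gap: 0.0853
grip_force: 0.0
clock: 49.98
tcp_pos: [0.6335, 0.3314, 0.198]
orientation: [0.0, 0.742, 0.67, 0.001]
wrist_force: [0.5, 0.8, 0.3]
finger_gap: 0.0851
grip_force: 0.0
clock: 50.4
tcp_pos: [0.6206, 0.2175, 0.197]
orientation: [0.0, 0.744, 0.668, -0.001]
wrist_force: [0.2, -0.9, 0.7]
finger_gap: 0.0854
grip_force: 0.0
t 50.40 tcp [0.6206 0.2175 0.197 ] yaw 83.82 turn -0.012 shift cm 16.50 -13.85 18.55 len 28.4 F [ 0.2 -0.9  0.7] gap 0.0854 grip 0
[[0.477, 0.49], [0.545, 0.507], [0.514, 0.293], [0.453, 0.282]]
beaker ((0.03200384784947907, -0.0976046378482387), 0.9578339993022382)
tipbox ((0.1707599115312508, 0.2065748285368123), 0.952089139726013)
pipette ((0.02244642148125564, -0.05434496479307427), 0.9903942366945557)
rack ((0.007095185763498435, -0.0004071522581092779), 1.0016866714868229)
dish ((-0.0723479043208215, 0.3159460347211862), 0.9087421647273004)
```

View pics/c10.png

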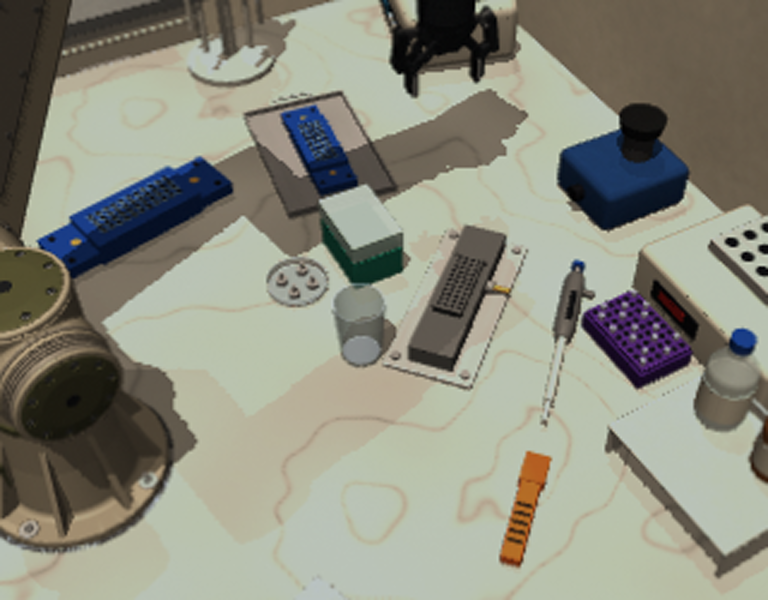

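The picture shows the cover right way up and flat inside the tray at (318,145). The opener lies flat on the bench at (526,508), the manifold is open at (458,295), the bystanders have not moved, and the gripper is clear of everything.

```bash
python3 -c "
from workcell import env
print(env.hand_in())"
```

```text
the job is handed in; nothing more can be done
None
```

I handed the job in at about 50 s on the robot's clock: the cover was pried up evenly in four alternating strokes (about 2° out of level at most, by estimate), the opener lies flat on the bench, the cover is flat and right way up in the tray, and in the last picture the bystanders I checked had not moved; the hand-in gave no verdict.

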